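# Tip the collected erasers into the stock bin

## Robot

A 6-joint arm with a two-finger parallel gripper is mounted at the origin on the work surface; the furniture and walls round the work are solid. World frame = base frame: x ahead of the robot, y to its left, z up, the work surface at z = 0. Lengths are in m, angles in rad, forces in N, time in s.
With the tool pointing down it reaches from about 0.3 to 0.875 m from the base axis. Payload 6.4 kg.
Tool frame: the origin (TCP) lies at the centre of the arm's flange, where the gripper is bolted on; the fingertips stand 173 mm ahead of it and the grasp point (between the pads) lies 155 mm ahead of it; z points along the fingers, x is the direction in which the jaws open and shut, and the axes are right-handed (so a half turn about z gives the same grasp; the last joint's range is limited). The gripper opens to 85 mm and grips with 20 to 120 N. Pads are 22 mm wide; open, the fingers measure 114 mm over their backs; the gripper's body (76 mm by 85 mm) begins 54 mm behind the grasp point. The pads swing forward as they close: fully open they stand 13 mm farther back than shut.
Start: joints at [1.023, 0.181, 1.607, -0, 1.354, -0.206], TCP at [0.193, 0.542, 0.405] pointing down, gripper open.
Joint ranges: [-2.99, 2.99], [-0.89, 2.07], [0.3, 2.58], [-1.14, 4.28], [0, 2.63], [-3.12, 3.12]. Speed limits (rad/s): [2.57, 2.57, 3.01, 3.14, 3.14, 3.14].

## Interface

Orientations are given as a unit quaternion [w, x, y, z].
In Python, from bench import ctrl gives the robot as it stands. The module is installed in compiled form; this text tells all that it offers.
- The arm moves only by the tool move_arm, never from a script. Its argument "moves" is a list of rows, each an object of numbers: "gripper": the opening in per cent of the stroke, from 0 (shut) to 100 (fully open); "x", "y", "z": the shift along the tool's x, y, z in cm; "roll": the turn about the tool's z in degrees. In form: [{"gripper": .., "x": .., "y": .., "z": .., "roll": ..}, ...]. A call has 1 to 5 rows; each row shifts and turns the commanded pose from where the row before left it, along the tool's axes as they then stand; what a row does not reach is not made up. A row lasts 1/8 s, in which the tool goes at most 62.5 mm and 10.7 degrees, less where a joint would pass 70% of its speed; a pose out of reach is approached as far as the arm can. A call is refused whole if a number of a shift passes 6.25 or a number of a turn 10.7, either way. A call with a gripper value outside its range is refused whole. The fingers move at their own pace and stop on an object; the grip force is fixed at half the most. Time passes only in rows, so rows that do not move let the fingers close. It gives the time, the measured TCP pose, the force and the opening at its end, in the units of the state.
- ctrl.get_obs(): the state, without advancing time (a new reading comes with each control period).
- ctrl.camera(name): name is "side" or "top" or "wrist"; returns a dict with "img" (400x640x3 uint8, red, green, blue), "fx", "fy", "cx", "cy" (pixels), "world_from_camera" (4x4, takes a point from camera to world coordinates); the wrist camera has in their place "tool_from_camera" (4x4, takes a point from camera to tool coordinates, whose origin is the TCP and whose axes are the tool frame's). Camera axes: x right, y up, looking along -z (the intrinsics and any distortion apply to the point x, -y, -z); pixel columns grow to the right and rows downward; lengths in m; the calibration is good to about 2 mm. A picture is of the moment at which its call begins: read the wrist's pose just before it. There is no depth.
- ctrl.hand_in(): hands the job in, once; it reports no verdict.
The state is a dict: "time_s": time; "q": joint angles; "dq": joint speeds; "joint_efforts": joint torques, N m; "eef_pos": TCP position; "eef_rot": TCP orientation; "wrist_force": force on the tool from outside, world axes, zero at the start; "torque": the same for the moment, N m; "opening": opening from 0.0 (shut) to 1.0 (fully open).
Only numpy, scipy, OpenCV 4.12 (cv2) and the standard library are available. Lean on these libraries where they do the work, as an engineer would, in place of code of your own. Each camera call takes 0.05 s, during which the arm holds its last target. There are 200 camera calls.

## Task

Pick up the grey caddy tray by its carrying bar and tip both erasers over its open lip into the square black bin (not the round pot). Then set the empty tray back down upright on the desk and let go.

Things in the scene. Friction and masses are not known exactly. Their poses are not given: they have to be found in the camera images.
- tray: Loose slick grey tray, 150 (x) x 110 (y) mm, walls 28, floor 4, 0.16 kg. Origin: centre of underside, z up. Open at -x (faces the robot within 35 deg): last 40 mm ramp up 12 deg to the lip at (-75, 0, 12). Flat bar along y over the middle, 12 thick in x, 57 to 85 high, centre (0, 0, 71), 102 clear between posts: pinch it from above. Erasers slide out at 30 to 40 deg lip down; 55 empties it.
- bin: Square black open bin, fixed, 154 x 154 mm outside over its rim, 80 mm high; opening 138 mm square, floor 5 mm thick. Origin: centre of its underside; z up. A round black pot, 120 mm across and as high, also stands there and is not the target; which of the two is left or right varies.
- eraser_1: Pink block eraser, 19 x 48 x 11 mm (x, y, z), 25 g, lying flat in the tray at the start. Origin: centre of its underside.
- eraser_2: A second, like eraser, lying beside the first in the tray. Origin: centre of its underside.
There are look-alikes about, which are no part of the job. What is shaped like the eraser_2 but white is not meant.

How it is judged:
By the outcome, as a careful person would: the job done as asked, in the order asked, and still so for the second after the job is handed in, with the robot touching nothing.
It also fails if it takes over 54 s, if anything falls off the work surface, if the arm or the gripper's body presses on something with over 40 N, if the wrist force passes 120 N, or if a joint passes its speed limit or range.

## Working session

There is one attempt and no reset: what is moved stays moved. The work goes in short steps, Python scripts to look and compute and a tool call to move; the robot and the scene stay as the last step left them, time stands still between calls to the robot, and variables do not carry over. Pictures are saved under pics/ and viewed, about 8 in all and at most 12, crops included, and the job is handed in when it is done.

Besides the shell and the picture viewer there is one more tool, called after "Call:" as name(argument=value, ...), one argument or row to a line, values as JSON. move_arm: Moves the arm, as the interface text tells. Its arguments: {"type":"object","properties":{"moves":{"type":"array","items":{"type":"object","properties":{"gripper":{"type":"number"},"x":{"type":"number"},"y":{"type":"number"},"z":{"type":"number"},"roll":{"type":"number"}}}}},"required":["moves"]}

```bash
mkdir -p pics; cat > h.py <<'E'
import numpy as np, cv2, json
from bench import ctrl
def cam(n,tag):
    o=ctrl.get_obs(); c=ctrl.camera(n); im=c['img'][:,:,::-1].copy()
    cv2.imwrite(f'pics/{tag}.png',im)
    from scipy.spatial.transform import Rotation as R
    if n=='wrist':
        T=np.eye(4); w,x,y,z=o['eef_rot']; T[:3,:3]=R.from_quat([x,y,z,w]).as_matrix(); T[:3,3]=o['eef_pos']
        M=T@np.array(c['tool_from_camera'])
    else: M=np.array(c['world_from_camera'])
    np.savez(f'pics/{tag}.npz',M=M,k=[c['fx'],c['fy'],c['cx'],c['cy']],d=np.array(c.get('dist',c.get('distortion',[0]*5)),float))
    return im,[k for k in c]
def ray(tag,u,v):
    f=np.load(f'pics/{tag}.npz'); fx,fy,cx,cy=f['k']; M=f['M']
    d=M[:3,:3]@np.array([(u-cx)/fx,-(v-cy)/fy,-1.]); return M[:3,3],d
def plane(tag,u,v,z):
    p,d=ray(tag,u,v); return p+d*(z-p[2])/d[2]
def tri(a,b):
    (p,d),(q,e)=ray(*a),ray(*b); s=np.linalg.lstsq(np.c_[d,-e],q-p,rcond=None)[0]
    A,B=p+s[0]*d,q+s[1]*e; return (A+B)/2,np.linalg.norm(A-B)
E
python3 - <<'E'
from h import *
ims=[]
for n in('top','side'):
    im,k=cam(n,n+'0');print(k,np.load(f'pics/{n}0.npz')['k'],np.load(f'pics/{n}0.npz')['M'].round(3).tolist())
o=ctrl.get_obs();print(o['eef_rot'],o['opening'],o['wrist_force'])
E
```

```text
['img', 'fx', 'fy', 'cx', 'cy', 'world_from_camera'] [444.96055    444.96055    317.61746802 200.73893254] [[-0.025, 0.998, -0.052, 0.41], [-0.999, -0.023, 0.025, 0.166], [0.024, 0.053, 0.998, 0.904], [0.0, 0.0, 0.0, 1.0]]
['img', 'fx', 'fy', 'cx', 'cy', 'world_from_camera'] [364.46793934 364.46793934 319.77122206 201.99876251] [[0.912, 0.26, -0.318, 0.157], [-0.41, 0.601, -0.686, -0.436], [0.013, 0.756, 0.654, 0.596], [0.0, 0.0, 0.0, 1.0]]
[ 2.86622574e-04  8.17057839e-01  5.76555232e-01 -6.85282620e-04] 0.9982304987490237 [-0.12246516  0.16465262  0.2554317 ]
```

View pics/top0.png

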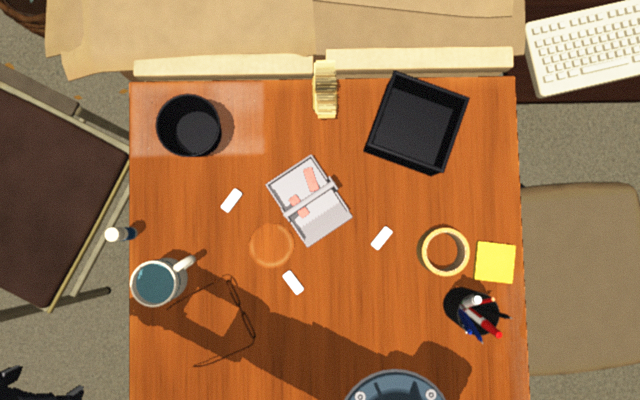

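View pics/side0.png

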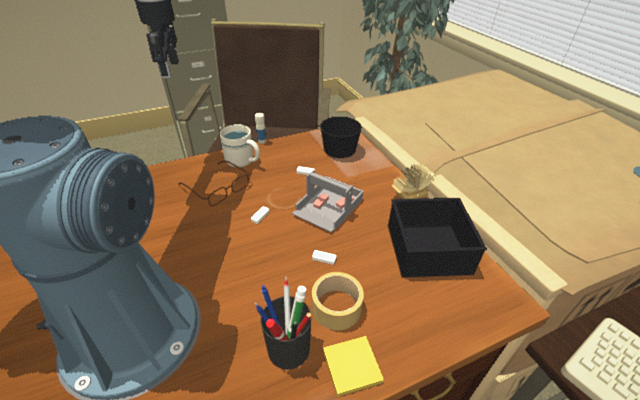

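The top view shows the tray at about (310,200), with its lip pointing to the lower right. The square bin is at (417,124), the pot at (190,125), and the white decoy erasers lie around the tray. The side view agrees, with the bin at (433,237). The moves offer no pitch, so I'll first test in free space what happens to the tool's orientation at the edge of the reach.

Call:
move_arm(
  moves=[
    {"z": -6.2},
    {"z": -6.2},
    {"z": -6.2},
    {"z": -6.2},
    {"z": -6.2},
  ],
)

```text
validation failed for argument at $.mo...
```

```bash
python3 - <<'E'
from h import *
o=ctrl.get_obs();print(np.round(o['q'],3),o['eef_pos'],np.round(o['eef_rot'],3))
# rough localisation, top camera
for n,(u,v),z in [('tray bar c',(311,197),.078),('lip L',(308,245),.012),('lip R',(350,213),.012),('tray back1',(267,185),.028),('tray back2',(312,156),.028),
 ('bin a',(397,73),.08),('bin b',(468,97),.08),('bin c',(433,173),.08),('bin d',(366,150),.08),('ledge',(420,68),0.03),('ledge0',(420,68),0.0)]:
    print(n,plane('top0',u,v,z).round(3))
E
```

```text
[ 1.023  0.181  1.608  0.     1.354 -0.206] [0.19257995 0.54155978 0.40390065] [ 0.     0.817  0.577 -0.001]
tray bar c [0.46  0.157 0.078]
lip L [0.368 0.165 0.012]
lip R [0.43  0.079 0.012]
tray back1 [0.489 0.243 0.028]
tray back2 [0.544 0.152 0.028]
bin a [ 0.691 -0.011  0.08 ]
bin b [ 0.643 -0.145  0.08 ]
bin c [ 0.5   -0.073  0.08 ]
bin d [0.546 0.052 0.08 ]
ledge [ 0.718 -0.069  0.03 ]
ledge0 [ 0.728 -0.077  0.   ]
```

Call:
move_arm(
  moves=[
    {"gripper": 100, "x": 0, "y": 0, "z": -6.2, "roll": 0},
    {"gripper": 100, "x": 0, "y": 0, "z": -6.2, "roll": 0},
    {"gripper": 100, "x": 0, "y": 0, "z": -6.2, "roll": 0},
    {"gripper": 100, "x": 0, "y": 0, "z": -6.2, "roll": 0},
    {"gripper": 100, "x": 0, "y": 0, "z": -6.2, "roll": 0},
  ],
)

```text
time_s: 0.72
eef_pos: [0.1925, 0.5415, 0.7164]
eef_rot: [0.0, 0.817, 0.577, -0.0]
wrist_force: [0.4, 1.2, 1.4]
opening: 1.0
```

```bash
python3 - <<'E'
from h import *
o=ctrl.get_obs();print(np.round(o['q'],3),o['eef_pos'],np.round(o['eef_rot'],3))
E
```

```text
[ 1.023  0.122  1.064 -0.     1.955 -0.206] [0.1925436  0.54145158 0.71636004] [ 0.     0.817  0.577 -0.   ]
```

Call:
move_arm(
  moves=[
    {"gripper": 100, "x": 0, "y": 0, "z": -6.2, "roll": 0},
    {"gripper": 100, "x": 0, "y": 0, "z": -6.2, "roll": 0},
    {"gripper": 100, "x": 0, "y": 0, "z": -6.2, "roll": 0},
    {"gripper": 100, "x": 0, "y": 0, "z": -6.2, "roll": 0},
    {"gripper": 100, "x": 0, "y": 0, "z": -6.2, "roll": 0},
  ],
)

```text
time_s: 1.35
eef_pos: [0.1782, 0.4973, 0.9499]
eef_rot: [-0.009, 0.817, 0.576, 0.011]
wrist_force: [0.1, 0.4, -0.5]
opening: 0.998
```

```bash
python3 - <<'E'
from h import *
o=ctrl.get_obs();print(np.round(o['q'],3),o['eef_pos'],np.round(o['eef_rot'],3))
E
```

```text
[ 0.999  0.324  0.302  0.015  2.487 -0.218] [0.17823611 0.49725128 0.94993638] [-0.009  0.817  0.576  0.011]
```

Call:
move_arm(
  moves=[
    {"gripper": 100, "x": 0, "y": 0, "z": -6.2, "roll": 0},
    {"gripper": 100, "x": 0, "y": 0, "z": -6.2, "roll": 0},
    {"gripper": 100, "x": 0, "y": 0, "z": -6.2, "roll": 0},
    {"gripper": 100, "x": 0, "y": 0, "z": -6.2, "roll": 0},
    {"gripper": 100, "x": 0, "y": 0, "z": -6.2, "roll": 0},
  ],
)

```text
time_s: 1.98
eef_pos: [0.125, 0.3514, 1.0432]
eef_rot: [-0.043, 0.815, 0.575, 0.06]
wrist_force: [-0.4, -0.1, 0.4]
opening: 0.998
```

```bash
python3 - <<'E'
from h import *
from scipy.spatial.transform import Rotation as R
o=ctrl.get_obs();print(np.round(o['q'],3),o['eef_pos'],np.round(o['eef_rot'],3)); w,x,y,z=o['eef_rot']; print(R.from_quat([x,y,z,w]).as_matrix().round(3))
E
```

```text
[ 0.887  0.11   0.299  0.095  2.591 -0.258] [0.12497949 0.35135621 1.04315527] [-0.043  0.815  0.575  0.06 ]
[[ 0.331  0.942  0.05 ]
 [ 0.932 -0.335  0.139]
 [ 0.148  0.    -0.989]]
```

The first try only failed on its format. Pushing against the reach limit does tilt the tool outward (8.5° so far), and the tilt persists. I can therefore tilt on one side of the base and undo it on the opposite side. At a fixed tilt, a half roll turns the tray from lip-up to lip-down. Next I'll check the untilting on the right-hand side.

```bash
cat >> h.py <<'E'
from scipy.spatial.transform import Rotation as R
def st():
    o=ctrl.get_obs(); w,x,y,z=o['eef_rot']; M=R.from_quat([x,y,z,w]).as_matrix()
    p=np.array(o['eef_pos']); a=np.arctan2(p[1],p[0])
    print('t',round(o['time_s'],2),'q',np.round(o['q'],2),'p',p.round(3),'az',round(np.degrees(a)),'r',round(np.hypot(*p[:2]),3),'F',np.round(o['wrist_force'],1),'op',round(o['opening'],3))
    print('tx',M[:,0].round(3),'tz',M[:,2].round(3),'tilt',round(np.degrees(np.arccos(-M[2,2])),1)); return p,M
def go(pts,M=None,step=6.1):
    p,M0=st(); M=M0 if M is None else M
    for q in pts:
        d=M.T@(np.array(q)-p)*100; n=int(np.ceil(abs(np.linalg.norm(d))/step)); print(q,n,'x',(d/n).round(2)); p=np.array(q)
E
python3 - <<'E'
from h import *
go([(.45,.15,.8),(.3,-.35,.8),(.1,-.45,.85)])
E
```

```text
t 1.98 q [ 0.89  0.11  0.3   0.09  2.59 -0.26] p [0.125 0.351 1.043] az 70 r 0.373 F [-0.4 -0.1  0.4] op 0.998
tx [0.331 0.932 0.148] tz [ 0.05   0.139 -0.989] tilt 8.5
(0.45, 0.15, 0.8) 8 x [-1.45  4.67  2.86]
(0.3, -0.35, 0.8) 9 x [-5.73  0.29 -0.86]
(0.1, -0.45, 0.85) 4 x [-3.8  -3.87 -1.83]
```

Call:
move_arm(
  moves=[
    {"gripper": 100, "x": -1.4, "y": 4.7, "z": 2.9, "roll": 0},
    {"gripper": 100, "x": -1.4, "y": 4.7, "z": 2.9, "roll": 0},
    {"gripper": 100, "x": -1.4, "y": 4.7, "z": 2.9, "roll": 0},
    {"gripper": 100, "x": -1.4, "y": 4.7, "z": 2.9, "roll": 0},
    {"gripper": 100, "x": -1.4, "y": 4.7, "z": 2.9, "roll": 0},
  ],
)

```text
time_s: 2.6
eef_pos: [0.3318, 0.2272, 0.8877]
eef_rot: [-0.043, 0.815, 0.575, 0.06]
wrist_force: [0.9, -0.2, 0.4]
opening: 1.0
```

Call:
move_arm(
  moves=[
    {"gripper": 100, "x": -1.4, "y": 4.7, "z": 2.9, "roll": 0},
    {"gripper": 100, "x": -1.4, "y": 4.7, "z": 2.9, "roll": 0},
    {"gripper": 100, "x": -1.4, "y": 4.7, "z": 2.9, "roll": 0},
    {"gripper": 100, "x": -5.7, "y": 0.3, "z": -0.9, "roll": 0},
    {"gripper": 100, "x": -5.7, "y": 0.3, "z": -0.9, "roll": 0},
  ],
)

```text
time_s: 3.22
eef_pos: [0.4216, 0.0417, 0.7962]
eef_rot: [-0.044, 0.815, 0.575, 0.059]
wrist_force: [0.3, -1.0, 0.7]
opening: 0.995
```

Call:
move_arm(
  moves=[
    {"gripper": 100, "x": -5.7, "y": 0.3, "z": -0.9, "roll": 0},
    {"gripper": 100, "x": -5.7, "y": 0.3, "z": -0.9, "roll": 0},
    {"gripper": 100, "x": -5.7, "y": 0.3, "z": -0.9, "roll": 0},
    {"gripper": 100, "x": -5.7, "y": 0.3, "z": -0.9, "roll": 0},
    {"gripper": 100, "x": -5.7, "y": 0.3, "z": -0.9, "roll": 0},
  ],
)

```text
time_s: 3.85
eef_pos: [0.3374, -0.2353, 0.8003]
eef_rot: [-0.042, 0.815, 0.575, 0.06]
wrist_force: [1.3, -0.1, 0.2]
opening: 1.002
```

```bash
python3 - <<'E'
from h import *
p,M=st();cam('top','top1')
E
```

```text
t 3.85 q [-0.94 -0.19  1.2   0.15  2.21 -2.09] p [ 0.337 -0.235  0.8  ] az -35 r 0.411 F [ 1.3 -0.1  0.2] op 1.002
tx [0.332 0.932 0.147] tz [ 0.049  0.139 -0.989] tilt 8.5
```

Call:
move_arm(
  moves=[
    {"gripper": 100, "x": -5.1, "y": -3.1, "z": -1.5, "roll": 7.5},
    {"gripper": 100, "x": -5.4, "y": -2.4, "z": -1.5, "roll": 7.5},
    {"gripper": 100, "x": -5.6, "y": -1.7, "z": -1.5, "roll": 7.5},
    {"gripper": 100, "x": -5.8, "y": -0.9, "z": -1.5, "roll": 7.5},
    {"gripper": 100, "x": -5.9, "y": -0.2, "z": -1.5, "roll": 7.5},
  ],
)

```text
time_s: 4.53
eef_pos: [0.1042, -0.4272, 0.8377]
eef_rot: [-0.06, 0.957, 0.28, 0.043]
wrist_force: [0.9, -0.8, 0.5]
opening: 0.997
```

Call:
move_arm(
  moves=[
    {"gripper": 100, "x": 0, "y": 0, "z": -6.2, "roll": 0},
    {"gripper": 100, "x": 0, "y": 0, "z": -6.2, "roll": 0},
    {"gripper": 100, "x": 0, "y": 0, "z": -6.2, "roll": 0},
    {"gripper": 100, "x": 0, "y": 0, "z": -6.2, "roll": 0},
    {"gripper": 100, "x": 0, "y": 0, "z": -6.2, "roll": 0},
  ],
)

```text
time_s: 5.15
eef_pos: [0.0934, -0.4242, 1.0054]
eef_rot: [0.013, 0.959, 0.281, 0.026]
wrist_force: [1.0, -0.2, 1.4]
opening: 1.001
```

```bash
python3 - <<'E'
from h import *
p,M=st()
E
```

```text
t 5.15 q [-1.65  0.21  0.3   0.12  2.63 -2.12] p [ 0.093 -0.424  1.005] az -78 r 0.434 F [ 1.  -0.2  1.4] op 1.001
tx [0.84  0.541 0.043] tz [ 0.058 -0.01  -0.998] tilt 3.4
```

View pics/top1.png

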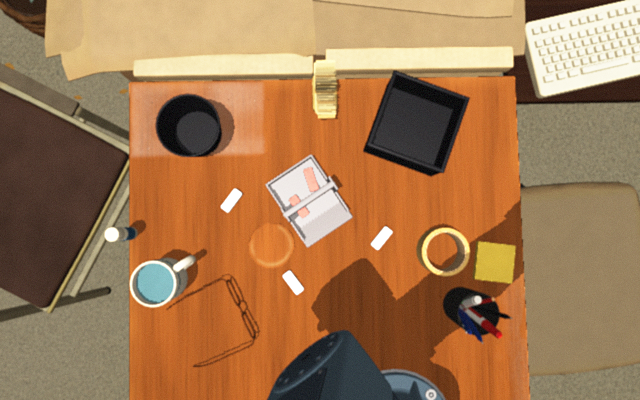

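Moving to the right side and pushing up untilted the tool from 8.5° to 3.4°, so the method works. The top view at t=3.9 shows the scene unchanged, with the tray at (310,200). Now I'll go above the tray.

```bash
python3 - <<'E'
from h import *
go([(.33,-.2,.8),(.45,.158,.40)])
E
```

```text
t 5.15 q [-1.65  0.21  0.3   0.12  2.63 -2.12] p [ 0.093 -0.424  1.005] az -78 r 0.434 F [ 1.  -0.2  1.4] op 1.001
tx [0.84  0.541 0.043] tz [ 0.058 -0.01  -0.998] tilt 3.4
(0.33, -0.2, 0.8) 7 x [ 4.44 -0.99  3.09]
(0.45, 0.158, 0.4) 10 x [ 2.77 -2.52  4.03]
```

Call:
move_arm(
  moves=[
    {"gripper": 100, "x": 4.4, "y": -1.0, "z": 3.1, "roll": 0},
    {"gripper": 100, "x": 4.4, "y": -1.0, "z": 3.1, "roll": 0},
    {"gripper": 100, "x": 4.4, "y": -1.0, "z": 3.1, "roll": 0},
    {"gripper": 100, "x": 4.4, "y": -1.0, "z": 3.1, "roll": 0},
    {"gripper": 100, "x": 4.4, "y": -1.0, "z": 3.1, "roll": 0},
  ],
)

```text
time_s: 5.78
eef_pos: [0.2596, -0.2608, 0.8603]
eef_rot: [0.017, 0.959, 0.281, 0.027]
wrist_force: [0.2, -0.5, 0.3]
opening: 1.002
```

Call:
move_arm(
  moves=[
    {"gripper": 100, "x": 4.4, "y": -1.0, "z": 3.1, "roll": 0},
    {"gripper": 100, "x": 4.4, "y": -1.0, "z": 3.1, "roll": 0},
    {"gripper": 100, "x": 2.8, "y": -2.5, "z": 4.0, "roll": 0},
    {"gripper": 100, "x": 2.8, "y": -2.5, "z": 4.0, "roll": 0},
    {"gripper": 100, "x": 2.8, "y": -2.5, "z": 4.0, "roll": 0},
  ],
)

```text
time_s: 6.4
eef_pos: [0.3627, -0.0918, 0.682]
eef_rot: [0.016, 0.959, 0.281, 0.029]
wrist_force: [0.6, 0.3, -0.3]
opening: 0.996
```

Call:
move_arm(
  moves=[
    {"gripper": 100, "x": 2.8, "y": -2.5, "z": 4.0, "roll": 0},
    {"gripper": 100, "x": 2.8, "y": -2.5, "z": 4.0, "roll": 0},
    {"gripper": 100, "x": 2.8, "y": -2.5, "z": 4.0, "roll": 0},
    {"gripper": 100, "x": 2.8, "y": -2.5, "z": 4.0, "roll": 0},
    {"gripper": 100, "x": 2.8, "y": -2.5, "z": 4.0, "roll": 0},
  ],
)

```text
time_s: 7.02
eef_pos: [0.4258, 0.0859, 0.484]
eef_rot: [0.015, 0.959, 0.281, 0.03]
wrist_force: [0.4, 0.2, -0.6]
opening: 1.003
```

```bash
python3 - <<'E'
from h import *
st(); cam('wrist','w1'); st(); go([(.45,.158,.40)])
E
```

```text
t 7.03 q [-0.07 -0.23  1.85 -0.01  1.45 -0.64] p [0.426 0.086 0.484] az 11 r 0.434 F [ 0.4  0.2 -0.6] op 1.003
tx [0.84 0.54 0.05] tz [ 0.066 -0.011 -0.998] tilt 3.8
t 7.08 q [-0.07 -0.23  1.86 -0.    1.45 -0.64] p [0.425 0.089 0.478] az 12 r 0.434 F [-3.5  2.2 -5.6] op 0.995
tx [0.84  0.541 0.045] tz [ 0.058 -0.007 -0.998] tilt 3.3
t 7.08 q [-0.07 -0.23  1.86 -0.    1.45 -0.64] p [0.425 0.089 0.478] az 12 r 0.434 F [-3.5  2.2 -5.6] op 0.995
tx [0.84  0.541 0.045] tz [ 0.058 -0.007 -0.998] tilt 3.3
(0.45, 0.158, 0.4) 2 x [ 2.74 -2.39  3.95]
```

View pics/w1.png

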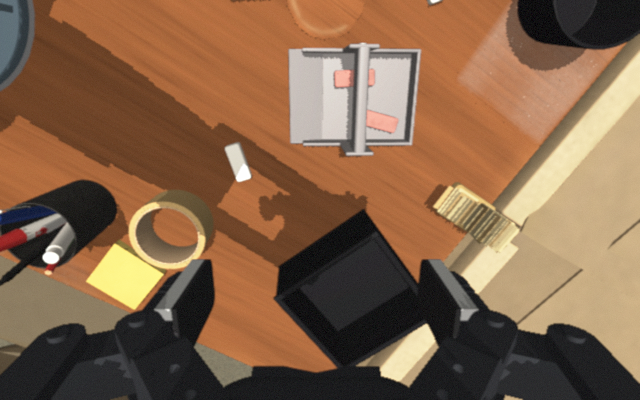

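The wrist view shows the bar running upright from (363,43) to (359,155), aligned with the tool's y axis. Both erasers are in the tray at (353,78) and (382,121). The lip is at u≈290 and the bin's top corner at (364,211).

```bash
python3 - <<'E'
from h import *
for n,w,t in [('bar',(361,99),(310.5,197)),('lip1',(290,49),(308,245)),('lip2',(290,144),(350,213)),('binA',(364,211),(366,150)),('binC',(276,297),(433,173))]:
    P,e=tri(('w1',*w),('top0',*t)); print(n,P.round(3),round(e,4))
for u,v in [(363,43),(359,155),(361,99)]: print(plane('w1',u,v,.085).round(3))
# bar centre refined in top0 : bright strip rows
im=cv2.imread('pics/top0.png'); cv2.imwrite('pics/crop.png',np.hstack([cv2.resize(im[145:255,255:365],None,fx=4,fy=4,interpolation=2),cv2.resize(im[60:180,355:475],(440,440))[:, :350]]))
E
```

```text
bar [0.46  0.161 0.054] 0.0066
lip1 [0.369 0.164 0.061] 0.0031
lip2 [0.426 0.076 0.014] 0.0101
binA [ 0.56   0.042 -0.004] 0.004
binC [ 0.493 -0.064  0.117] 0.0063
[0.425 0.206 0.085]
[0.485 0.114 0.085]
[0.453 0.162 0.085]
```

View pics/crop.png

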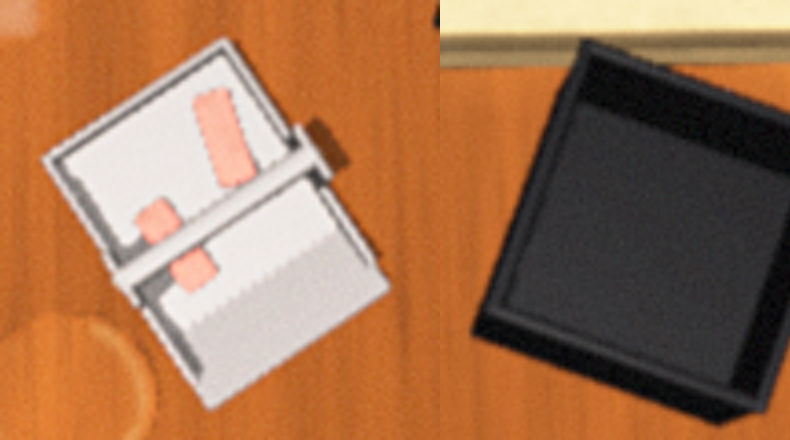

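Call:
move_arm(
  moves=[
    {"gripper": 100, "x": 2.7, "y": -2.4, "z": 3.0, "roll": 0},
    {"gripper": 100, "x": 2.0, "y": -2.0, "z": 3.0, "roll": 0},
    {"gripper": 100, "x": 0, "y": 0, "z": 0, "roll": 0},
  ],
)

```text
time_s: 7.45
eef_pos: [0.4448, 0.1475, 0.4224]
eef_rot: [0.013, 0.959, 0.282, 0.027]
wrist_force: [0.1, -0.3, 0.3]
opening: 1.002
```

```bash
python3 - <<'E'
from h import *
st(); cam('wrist','w2'); st()
E
```

```text
t 7.45 q [ 0.07 -0.1   1.86 -0.01  1.32 -0.5 ] p [0.445 0.148 0.422] az 18 r 0.469 F [ 0.1 -0.3  0.3] op 1.002
tx [0.839 0.542 0.044] tz [ 0.059 -0.01  -0.998] tilt 3.4
t 7.5 q [ 0.07 -0.1   1.86 -0.01  1.32 -0.5 ] p [0.445 0.147 0.424] az 18 r 0.469 F [ 0.6 -0.4  0.7] op 1.002
tx [0.839 0.542 0.046] tz [ 0.061 -0.01  -0.998] tilt 3.5
```

View pics/w2.png

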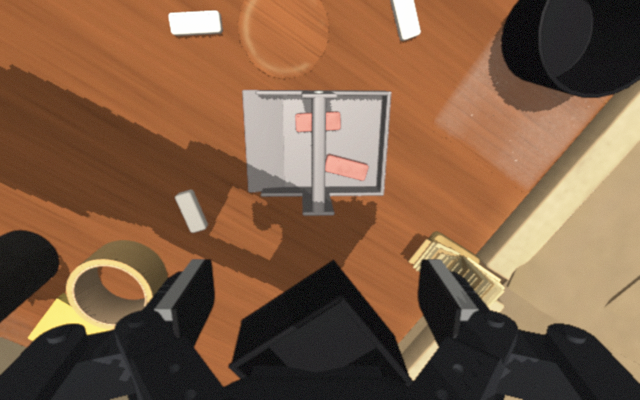

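The wrist view at rest shows the bar at u≈319, from v≈94 to 211. Both erasers are still in the tray, at (318,122) and (346,166).

```bash
python3 - <<'E'
from h import *
for n,w,t in [('bar',(319.5,152.5),(310.2,197.8)),('lip1',(243,91),(308,246)),('lip2',(250,194),(351.5,216)),('back',(390,93),(266,184.5)),('barE1',(319,94),(286,213.7)),('binA',(333,262),(366,150))]:
    P,e=tri(('w2',*w),('top0',*t)); print(n,P.round(3),round(e,4))
for u,v in [(319,94),(319,211),(319.5,152.5)]: print(plane('w2',u,v,.085).round(3))
b=plane('w2',319.5,152.5,.085); p,M=st()
f=b-[0,0,.012]; d=M.T@(f-(p+.155*M[:,2]))*100; print('grasp shift tool cm',d.round(2))
E
```

```text
bar [0.461 0.158 0.041] 0.0001
lip1 [0.365 0.165 0.013] 0.0022
lip2 [0.424 0.077 0.026] 0.0005
back [0.49  0.245 0.027] 0.0003
barE1 [0.431 0.206 0.03 ] 0.0013
binA [ 0.561  0.04  -0.008] 0.0015
[0.427 0.206 0.085]
[0.484 0.118 0.085]
[0.454 0.165 0.085]
t 7.5 q [ 0.07 -0.1   1.86 -0.01  1.32 -0.5 ] p [0.445 0.147 0.424] az 18 r 0.469 F [ 0.6 -0.4  0.7] op 1.002
tx [0.839 0.542 0.046] tz [ 0.061 -0.01  -0.998] tilt 3.5
grasp shift tool cm [ 0.1  -2.49 19.54]
```

Call:
move_arm(
  moves=[
    {"gripper": 100, "x": 0, "y": -1.1, "z": 5.0, "roll": 0},
    {"gripper": 100, "x": 0, "y": -1.2, "z": 5.0, "roll": 0},
    {"gripper": 100, "x": 0.1, "y": 0, "z": 4.0, "roll": 0},
    {"gripper": 100, "x": 0, "y": 0, "z": 0, "roll": 0},
  ],
)

```text
time_s: 8.0
eef_pos: [0.4417, 0.164, 0.2812]
eef_rot: [0.013, 0.959, 0.281, 0.025]
wrist_force: [-0.3, 1.3, -0.2]
opening: 1.002
```

```bash
python3 - <<'E'
from h import *
print(tri(('w2',319.5,152.5),('side0',336,182)))
p,M=st(); print('grasp pt',p+.155*M[:,2])
im,_=cam('side','s1'); im2=cv2.imread('pics/side0.png')
f=lambda i:cv2.resize(i[110:270,220:420],None,fx=2,fy=3)
cv2.imwrite('pics/crop2.png',np.hstack([f(im2),f(im)]))
E
```

```text
(array([0.46422253, 0.16007326, 0.07567372]), np.float64(0.01843996268817202))
t 8.0 q [ 0.11  0.09  1.98 -0.02  1.01 -0.45] p [0.442 0.164 0.281] az 20 r 0.471 F [-0.3  1.3 -0.2] op 1.002
tx [0.841 0.54  0.041] tz [ 0.056 -0.011 -0.998] tilt 3.3
grasp pt [0.45037646 0.16227044 0.12642636]
```

View pics/crop2.png

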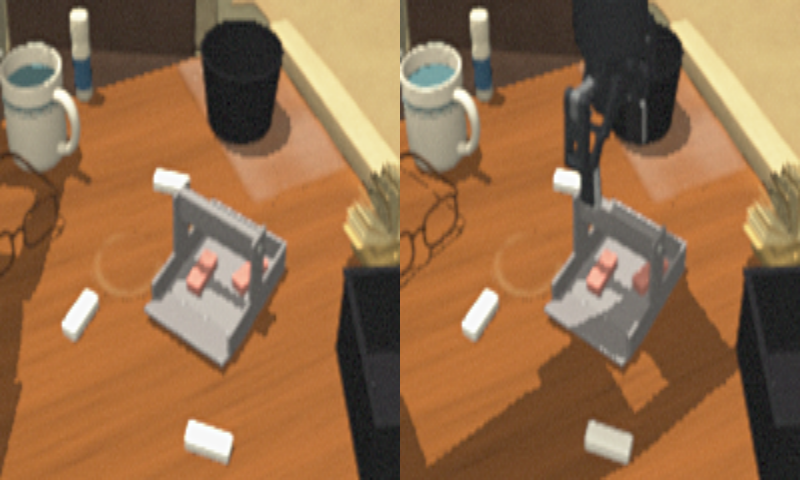

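The side view shows the bar top centred at about (330,180), with the fingers above it and straddling it. I'll descend the last 5 cm and pinch.

Call:
move_arm(
  moves=[
    {"gripper": 100, "x": 0.3, "y": 0, "z": 3.0, "roll": 0},
    {"gripper": 100, "x": 0, "y": 0.2, "z": 2.2, "roll": 0},
    {"gripper": 100, "x": 0, "y": 0, "z": 0, "roll": 0},
    {"gripper": 0, "x": 0, "y": 0, "z": 0, "roll": 0},
    {"gripper": 0, "x": 0, "y": 0, "z": 0, "roll": 0},
  ],
)

```text
time_s: 8.68
eef_pos: [0.4493, 0.1643, 0.2314]
eef_rot: [0.013, 0.959, 0.281, 0.028]
wrist_force: [0.7, -0.7, 0.5]
opening: 0.604
```

Call:
move_arm(
  moves=[
    {"gripper": 0, "x": 0, "y": 0, "z": 0, "roll": 0},
    {"gripper": 0, "x": 0, "y": 0, "z": 0, "roll": 0},
    {"gripper": 0, "x": 0, "y": 0, "z": 0, "roll": 0},
  ],
)

```text
time_s: 9.05
eef_pos: [0.4484, 0.1641, 0.2304]
eef_rot: [0.013, 0.959, 0.282, 0.026]
wrist_force: [-4.3, -3.0, 13.3]
opening: 0.133
```

```bash
python3 - <<'E'
from h import *
print(tri(('w2',319.5,152.5),('side0',330,180)))
p,M=st(); print('grasp pt',p+.155*M[:,2])
im,_=cam('side','s2')
cv2.imwrite('pics/crop3.png',cv2.resize(im[110:270,220:420],None,fx=3,fy=3))
E
```

```text
(array([0.45703076, 0.16339899, 0.08287202]), np.float64(0.005739797289788941))
t 9.05 q [ 0.11  0.2   1.99 -0.02  0.9  -0.45] p [0.448 0.164 0.23 ] az 20 r 0.477 F [-4.3 -3.  13.3] op 0.133
tx [0.84  0.541 0.041] tz [ 0.057 -0.011 -0.998] tilt 3.3
grasp pt [0.45717099 0.16234052 0.07567231]
```

View pics/crop3.png

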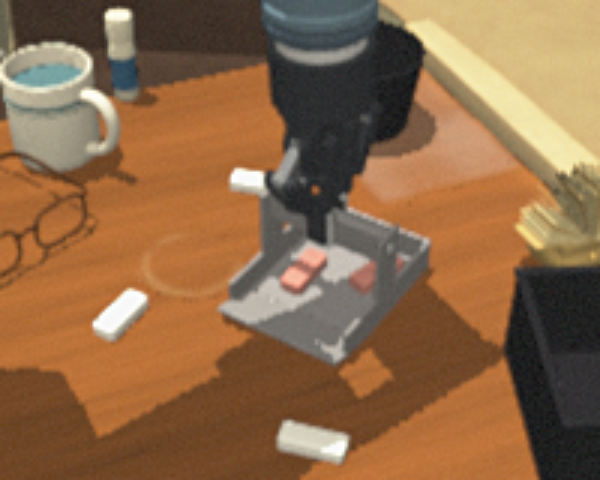

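The bar is pinched: the opening is 11.3 mm, and I measured its top at z≈0.083 from the wrist and side views. The side view shows both erasers in the tray. Next I'll lift, then carry it to the left while rolling so that the lip points outward.

```bash
cat >> h.py <<'E'
def rollgo(p,M,q,n,roll,rollfirst=0):
    p=np.array(p,float); d=(np.array(q)-p)/n
    for i in range(n):
        s=(M.T@d*100).round(1); print(dict(x=s[0],y=s[1],z=s[2],roll=roll)); M=M@R.from_euler('z',roll,degrees=True).as_matrix()
    return M
E
python3 - <<'E'
from h import *
p,M=st(); p1=p-.20*M[:,2]; print(p1)
rollgo(p1,M,(.17,.38,.84),13,9.6)
E
```

```text
t 9.1 q [ 0.11  0.2   1.99 -0.02  0.9  -0.45] p [0.448 0.164 0.23 ] az 20 r 0.477 F [-4.8 -1.9 12.1] op 0.13
tx [0.84  0.541 0.041] tz [ 0.057 -0.011 -0.998] tilt 3.3
[0.43705769 0.1663877  0.43007659]
{'x': np.float64(-0.7), 'y': np.float64(-2.4), 'z': np.float64(-3.3), 'roll': 9.6}
{'x': np.float64(-1.1), 'y': np.float64(-2.2), 'z': np.float64(-3.3), 'roll': 9.6}
{'x': np.float64(-1.4), 'y': np.float64(-2.0), 'z': np.float64(-3.3), 'roll': 9.6}
{'x': np.float64(-1.8), 'y': np.float64(-1.7), 'z': np.float64(-3.3), 'roll': 9.6}
{'x': np.float64(-2.0), 'y': np.float64(-1.4), 'z': np.float64(-3.3), 'roll': 9.6}
{'x': np.float64(-2.2), 'y': np.float64(-1.1), 'z': np.float64(-3.3), 'roll': 9.6}
{'x': np.float64(-2.4), 'y': np.float64(-0.7), 'z': np.float64(-3.3), 'roll': 9.6}
{'x': np.float64(-2.5), 'y': np.float64(-0.3), 'z': np.float64(-3.3), 'roll': 9.6}
{'x': np.float64(-2.5), 'y': np.float64(0.1), 'z': np.float64(-3.3), 'roll': 9.6}
{'x': np.float64(-2.4), 'y': np.float64(0.6), 'z': np.float64(-3.3), 'roll': 9.6}
{'x': np.float64(-2.3), 'y': np.float64(0.9), 'z': np.float64(-3.3), 'roll': 9.6}
{'x': np.float64(-2.1), 'y': np.float64(1.3), 'z': np.float64(-3.3), 'roll': 9.6}
{'x': np.float64(-1.8), 'y': np.float64(1.6), 'z': np.float64(-3.3), 'roll': 9.6}
```

Call:
move_arm(
  moves=[
    {"gripper": 0, "x": 0, "y": 0, "z": -1.5, "roll": 0},
    {"gripper": 0, "x": 0, "y": 0, "z": -3.5, "roll": 0},
    {"gripper": 0, "x": 0, "y": 0, "z": -5, "roll": 0},
    {"gripper": 0, "x": 0, "y": 0, "z": -5, "roll": 0},
    {"gripper": 0, "x": 0, "y": 0, "z": -5, "roll": 0},
  ],
)

```text
time_s: 9.72
eef_pos: [0.4362, 0.1663, 0.431]
eef_rot: [0.013, 0.959, 0.281, 0.026]
wrist_force: [1.0, 0.1, -2.3]
opening: 0.132
```

Call:
move_arm(
  moves=[
    {"gripper": 0, "x": -0.7, "y": -2.4, "z": -3.3, "roll": 9.6},
    {"gripper": 0, "x": -1.1, "y": -2.2, "z": -3.3, "roll": 9.6},
    {"gripper": 0, "x": -1.4, "y": -2.0, "z": -3.3, "roll": 9.6},
    {"gripper": 0, "x": -1.8, "y": -1.7, "z": -3.3, "roll": 9.6},
    {"gripper": 0, "x": -2.0, "y": -1.4, "z": -3.3, "roll": 9.6},
  ],
)

```text
time_s: 10.35
eef_pos: [0.3326, 0.2485, 0.5888]
eef_rot: [0.001, 0.99, -0.136, 0.029]
wrist_force: [0.6, 0.5, -2.9]
opening: 0.127
```

Call:
move_arm(
  moves=[
    {"gripper": 0, "x": -2.2, "y": -1.1, "z": -3.3, "roll": 9.6},
    {"gripper": 0, "x": -2.4, "y": -0.7, "z": -3.3, "roll": 9.6},
    {"gripper": 0, "x": -2.5, "y": -0.3, "z": -3.3, "roll": 9.6},
    {"gripper": 0, "x": -2.5, "y": 0.1, "z": -3.3, "roll": 9.6},
    {"gripper": 0, "x": -2.4, "y": 0.6, "z": -3.3, "roll": 9.6},
  ],
)

```text
time_s: 10.98
eef_pos: [0.2296, 0.332, 0.7472]
eef_rot: [-0.011, 0.849, -0.527, 0.027]
wrist_force: [-0.5, 0.8, -1.5]
opening: 0.129
```

Call:
move_arm(
  moves=[
    {"gripper": 0, "x": -2.3, "y": 0.9, "z": -3.3, "roll": 9.6},
    {"gripper": 0, "x": -2.1, "y": 1.3, "z": -3.3, "roll": 9.6},
    {"gripper": 0, "x": -1.8, "y": 1.6, "z": -3.3, "roll": 9.6},
    {"gripper": 0, "x": 0, "y": 0, "z": 0, "roll": 0},
  ],
)

```text
time_s: 11.48
eef_pos: [0.1683, 0.3811, 0.8436]
eef_rot: [0.019, -0.695, 0.719, -0.023]
wrist_force: [0.8, 0.4, -1.9]
opening: 0.127
```

```bash
python3 - <<'E'
from h import *
st()
im,_=cam('wrist','w3'); h=cv2.cvtColor(im,cv2.COLOR_BGR2HSV); m=cv2.inRange(h,(0,60,120),(12,140,255))
n,l,s,c=cv2.connectedComponentsWithStats(m)
print([(s[i,4],c[i].round()) for i in range(1,n) if s[i,4]>80])
E
```

```text
t 11.47 q [ 0.89 -0.15  1.07 -0.06  2.18  2.45] p [0.168 0.381 0.844] az 66 r 0.417 F [ 0.8  0.4 -1.9] op 0.127
tx [-0.034 -0.999  0.005] tz [ 0.06  -0.007 -0.998] tilt 3.5
[(np.int32(957), array([283., 213.])), (np.int32(597), array([342., 213.])), (np.int32(806), array([385., 286.]))]
```

Call:
move_arm(
  moves=[
    {"gripper": 0, "x": 0, "y": 0, "z": -4, "roll": 0},
    {"gripper": 0, "x": 0, "y": 0, "z": -5, "roll": 0},
    {"gripper": 0, "x": 0, "y": 0, "z": -5, "roll": 0},
    {"gripper": 0, "x": 0, "y": 0, "z": -5, "roll": 0},
    {"gripper": 0, "x": 0, "y": 0, "z": -5, "roll": 0},
  ],
)

```text
time_s: 12.15
eef_pos: [0.1529, 0.3688, 1.0225]
eef_rot: [0.028, -0.694, 0.719, -0.022]
wrist_force: [1.6, 1.4, -2.2]
opening: 0.127
```

Call:
move_arm(
  moves=[
    {"gripper": 0, "x": 0, "y": 0, "z": -5, "roll": 0},
    {"gripper": 0, "x": 0, "y": 0, "z": -5, "roll": 0},
    {"gripper": 0, "x": 0, "y": 0, "z": -5, "roll": 0},
    {"gripper": 0, "x": 0, "y": 0, "z": -5, "roll": 0},
    {"gripper": 0, "x": 0, "y": 0, "z": -5, "roll": 0},
  ],
)

```text
time_s: 12.78
eef_pos: [0.0956, 0.288, 1.0696]
eef_rot: [0.097, -0.692, 0.715, -0.013]
wrist_force: [-0.0, -0.3, -2.8]
opening: 0.126
```

```bash
python3 - <<'E'
from h import *
st()
E
```

```text
t 12.78 q [ 0.88  0.02  0.3  -0.09  2.63  2.39] p [0.096 0.288 1.07 ] az 72 r 0.303 F [-0.  -0.3 -2.8] op 0.126
tx [-0.023 -0.992 -0.121] tz [ 0.157  0.116 -0.981] tilt 11.3
```

Call:
move_arm(
  moves=[
    {"gripper": 0, "x": 2.5, "y": 2.0, "z": -5, "roll": 0},
    {"gripper": 0, "x": 2.5, "y": 2.0, "z": -5, "roll": 0},
    {"gripper": 0, "x": 2.5, "y": 2.0, "z": -5, "roll": 0},
    {"gripper": 0, "x": 2.5, "y": 2.0, "z": -5, "roll": 0},
    {"gripper": 0, "x": 2.5, "y": 2.0, "z": -5, "roll": 0},
  ],
)

```text
time_s: 13.4
eef_pos: [-0.0629, 0.1548, 1.1067]
eef_rot: [0.192, -0.682, 0.705, -0.018]
wrist_force: [-1.4, 0.6, -2.3]
opening: 0.128
```

```bash
python3 - <<'E'
from h import *
st()
E
```

```text
t 13.4 q [ 1.47 -0.14  0.3  -0.58  2.63  2.52] p [-0.063  0.155  1.107] az 112 r 0.167 F [-1.4  0.6 -2.3] op 0.128
tx [ 0.005 -0.969 -0.246] tz [ 0.295  0.237 -0.926] tilt 22.2
```

Call:
move_arm(
  moves=[
    {"gripper": 0, "x": 2.6, "y": 1.5, "z": -4.5, "roll": 0},
    {"gripper": 0, "x": 2.6, "y": 1.5, "z": -4.5, "roll": 0},
    {"gripper": 0, "x": 2.6, "y": 1.5, "z": -4.5, "roll": 0},
  ],
)

```text
time_s: 13.78
eef_pos: [-0.1169, 0.0814, 1.1093]
eef_rot: [0.227, -0.68, 0.697, -0.009]
wrist_force: [0.5, 0.4, -2.4]
opening: 0.126
```

```bash
python3 - <<'E'
from h import *
st()
E
```

```text
t 13.78 q [ 2.14 -0.12  0.3  -1.09  2.63  2.69] p [-0.117  0.081  1.109] az 145 r 0.142 F [ 0.5  0.4 -2.4] op 0.126
tx [ 0.027 -0.952 -0.304] tz [ 0.329  0.296 -0.897] tilt 26.3
```

The straight-over route is swinging the base joint instead of tilting further, and the tilt stands at 26°. I'll back out the way I came and add the remaining tilt at the far reach limit.

```bash
python3 - <<'E'
from h import *
go([(-.05,.165,1.08),(.12,.30,.95),(.55,.46,.65)],step=5.5)
E
```

```text
t 13.78 q [ 2.14 -0.12  0.3  -1.09  2.63  2.69] p [-0.117  0.081  1.109] az 145 r 0.142 F [ 0.5  0.4 -2.4] op 0.126
tx [ 0.027 -0.952 -0.304] tz [ 0.329  0.296 -0.897] tilt 26.3
(-0.05, 0.165, 1.08) 3 x [-2.3  -1.58  2.44]
(0.12, 0.3, 0.95) 5 x [-1.69 -2.17  4.25]
(0.55, 0.46, 0.65) 10 x [-0.49 -2.97  4.58]
```

Call:
move_arm(
  moves=[
    {"gripper": 0, "x": -2.3, "y": -1.6, "z": 2.4, "roll": 0},
    {"gripper": 0, "x": -2.3, "y": -1.6, "z": 2.4, "roll": 0},
    {"gripper": 0, "x": -2.3, "y": -1.6, "z": 2.4, "roll": 0},
    {"gripper": 0, "x": -1.7, "y": -2.2, "z": 4.2, "roll": 0},
    {"gripper": 0, "x": -1.7, "y": -2.2, "z": 4.2, "roll": 0},
  ],
)

```text
time_s: 14.4
eef_pos: [0.0063, 0.2083, 1.0367]
eef_rot: [0.228, -0.68, 0.696, -0.011]
wrist_force: [-0.8, -0.6, -1.9]
opening: 0.13
```

```bash
python3 - <<'E'
from h import *
go([(.12,.30,.95),(.55,.46,.65)],step=5.5)
E
```

```text
t 14.4 q [ 1.06 -0.35  0.75 -0.2   2.3   2.49] p [0.006 0.208 1.037] az 88 r 0.208 F [-0.8 -0.6 -1.9] op 0.13
tx [ 0.03  -0.953 -0.302] tz [ 0.333  0.294 -0.896] tilt 26.4
(0.12, 0.3, 0.95) 4 x [-1.45 -1.8   3.57]
(0.55, 0.46, 0.65) 10 x [-0.49 -2.95  4.59]
```

```bash
python3 - <<'E'
from h import *
go([(.45,.40,.82),(.65,.515,.90)],step=5.5)
E
```

```text
t 14.4 q [ 1.06 -0.35  0.75 -0.2   2.3   2.49] p [0.006 0.208 1.037] az 88 r 0.208 F [-0.8 -0.6 -1.9] op 0.13
tx [ 0.03  -0.953 -0.302] tz [ 0.333  0.294 -0.896] tilt 26.4
(0.45, 0.4, 0.82) 10 x [-1.04 -3.33  3.98]
(0.65, 0.515, 0.9) 5 x [-2.56 -4.12  0.58]
```

Call:
move_arm(
  moves=[
    {"gripper": 0, "x": -1.0, "y": -3.3, "z": 4.0, "roll": 0},
    {"gripper": 0, "x": -1.0, "y": -3.3, "z": 4.0, "roll": 0},
    {"gripper": 0, "x": -1.0, "y": -3.3, "z": 4.0, "roll": 0},
    {"gripper": 0, "x": -1.0, "y": -3.3, "z": 4.0, "roll": 0},
    {"gripper": 0, "x": -1.0, "y": -3.3, "z": 4.0, "roll": 0},
  ],
)

```text
time_s: 15.02
eef_pos: [0.2277, 0.3027, 0.9259]
eef_rot: [0.227, -0.68, 0.697, -0.012]
wrist_force: [1.6, 1.3, -1.4]
opening: 0.124
```

Call:
move_arm(
  moves=[
    {"gripper": 0, "x": -1.0, "y": -3.3, "z": 4.0, "roll": 0},
    {"gripper": 0, "x": -1.0, "y": -3.3, "z": 4.0, "roll": 0},
    {"gripper": 0, "x": -1.0, "y": -3.3, "z": 4.0, "roll": 0},
    {"gripper": 0, "x": -1.0, "y": -3.3, "z": 4.0, "roll": 0},
    {"gripper": 0, "x": -1.0, "y": -3.3, "z": 4.0, "roll": 0},
  ],
)

```text
time_s: 15.65
eef_pos: [0.4485, 0.3971, 0.8151]
eef_rot: [0.227, -0.68, 0.697, -0.012]
wrist_force: [0.6, 1.4, -1.6]
opening: 0.128
```

Call:
move_arm(
  moves=[
    {"gripper": 0, "x": -2.5, "y": -4.1, "z": 0.6, "roll": 0},
    {"gripper": 0, "x": -2.5, "y": -4.1, "z": 0.6, "roll": 0},
    {"gripper": 0, "x": -2.5, "y": -4.1, "z": 0.6, "roll": 0},
    {"gripper": 0, "x": -2.5, "y": -4.1, "z": 0.6, "roll": 0},
    {"gripper": 0, "x": -2.5, "y": -4.1, "z": 0.6, "roll": 0},
  ],
)

```text
time_s: 16.27
eef_pos: [0.5966, 0.4688, 0.8309]
eef_rot: [0.256, -0.675, 0.692, -0.014]
wrist_force: [-0.9, 0.5, -0.9]
opening: 0.124
```

```bash
python3 - <<'E'
from h import *
go([(.65,.515,.90)],step=5.5)
E
```

```text
t 16.27 q [0.49 0.56 0.3  0.12 1.78 2.14] p [0.597 0.469 0.831] az 38 r 0.759 F [-0.9  0.5 -0.9] op 0.124
tx [ 0.042 -0.941 -0.335] tz [ 0.373  0.326 -0.869] tilt 29.7
(0.65, 0.515, 0.9) 2 x [-3.22 -3.53 -1.25]
```

Call:
move_arm(
  moves=[
    {"gripper": 0, "x": -3.9, "y": -4.5, "z": 0, "roll": 0},
    {"gripper": 0, "x": -3.9, "y": -4.5, "z": 0, "roll": 0},
    {"gripper": 0, "x": -3.9, "y": -4.5, "z": 0, "roll": 0},
    {"gripper": 0, "x": -3.9, "y": -4.5, "z": 0, "roll": 0},
    {"gripper": 0, "x": -3.9, "y": -4.5, "z": 0, "roll": 0},
  ],
)

```text
time_s: 16.9
eef_pos: [0.6276, 0.4997, 0.8261]
eef_rot: [0.35, -0.653, 0.671, -0.024]
wrist_force: [-0.3, -0.1, -2.4]
opening: 0.129
```

```bash
python3 - <<'E'
from h import *
st()
E
```

```text
t 16.9 q [0.5  0.59 0.3  0.13 1.55 2.14] p [0.628 0.5   0.826] az 39 r 0.802 F [-0.3 -0.1 -2.4] op 0.129
tx [ 0.099 -0.893 -0.439] tz [ 0.501  0.426 -0.754] tilt 41.1
```

Call:
move_arm(
  moves=[
    {"gripper": 0, "x": -3.9, "y": -4.5, "z": 0, "roll": 0},
    {"gripper": 0, "x": -3.9, "y": -4.5, "z": 0, "roll": 0},
    {"gripper": 0, "x": -3.9, "y": -4.5, "z": 0, "roll": 0},
    {"gripper": 0, "x": -3.9, "y": -4.5, "z": 0, "roll": 0},
    {"gripper": 0, "x": -3.9, "y": -4.5, "z": 0, "roll": 0},
  ],
)

```text
time_s: 17.52
eef_pos: [0.6329, 0.5069, 0.8601]
eef_rot: [0.442, -0.625, 0.643, -0.032]
wrist_force: [-0.1, 0.0, -2.6]
opening: 0.127
```

```bash
python3 - <<'E'
from h import *
p,M=st(); cam('side','s3')
P=lambda t,X:(lambda f,c:(f['k'][2]+f['k'][0]*c[0]/-c[2], f['k'][3]-f['k'][1]*c[1]/-c[2]))(np.load(f'pics/{t}.npz'),(np.linalg.inv(np.load(f'pics/{t}.npz')['M'])@np.r_[X,1])[:3])
print(P('s3',p+.2*M[:,2]))
im=cv2.imread('pics/s3.png');cv2.imwrite('pics/s3c.png',im)
E
```

```text
t 17.52 q [0.5  0.57 0.3  0.16 1.37 2.14] p [0.633 0.507 0.86 ] az 39 r 0.811 F [-0.1  0.  -2.6] op 0.127
tx [ 0.171 -0.832 -0.527] tz [ 0.609  0.51  -0.607] tilt 52.6
(np.float64(372.43164044537366), np.float64(-197.10647698736665))
```

```bash
python3 - <<'E'
from h import *
print(plane('top0',419,119.4,.08),plane('side0',432,222,.08))
go([(.527,-.113,.44),(.527,-.113,.312)],step=5.3)
E
```

```text
[ 0.60163026 -0.04993903  0.08      ] [ 0.59281512 -0.04352659  0.08      ]
t 17.57 q [0.5  0.57 0.3  0.16 1.36 2.14] p [0.632 0.506 0.862] az 39 r 0.81 F [0.6 0.3 0. ] op 0.128
tx [ 0.173 -0.831 -0.529] tz [ 0.611  0.512 -0.604] tilt 52.9
(0.527, -0.113, 0.44) 15 x [ 4.8   1.32 -0.84]
(0.527, -0.113, 0.312) 3 x [2.26 2.54 2.58]
```

Call:
move_arm(
  moves=[
    {"gripper": 0, "x": 3.0, "y": 0.8, "z": -0.5, "roll": 0},
    {"gripper": 0, "x": 4.8, "y": 1.3, "z": -0.8, "roll": 0},
    {"gripper": 0, "x": 4.8, "y": 1.3, "z": -0.8, "roll": 0},
    {"gripper": 0, "x": 4.8, "y": 1.3, "z": -0.8, "roll": 0},
    {"gripper": 0, "x": 4.8, "y": 1.3, "z": -0.8, "roll": 0},
  ],
)

```text
time_s: 18.2
eef_pos: [0.6008, 0.3147, 0.7295]
eef_rot: [0.441, -0.625, 0.643, -0.033]
wrist_force: [0.3, 0.1, -2.4]
opening: 0.129
```

Call:
move_arm(
  moves=[
    {"gripper": 0, "x": 4.8, "y": 1.3, "z": -0.8, "roll": 0},
    {"gripper": 0, "x": 4.8, "y": 1.3, "z": -0.8, "roll": 0},
    {"gripper": 0, "x": 4.8, "y": 1.3, "z": -0.8, "roll": 0},
    {"gripper": 0, "x": 4.8, "y": 1.3, "z": -0.8, "roll": 0},
    {"gripper": 0, "x": 4.8, "y": 1.3, "z": -0.8, "roll": 0},
  ],
)

```text
time_s: 18.82
eef_pos: [0.5673, 0.1086, 0.589]
eef_rot: [0.441, -0.625, 0.643, -0.034]
wrist_force: [-0.5, -0.5, -1.9]
opening: 0.126
```

```bash
python3 - <<'E'
from h import *
go([(.527,-.113,.44),(.527,-.113,.312)],step=5.3)
E
```

```text
t 18.82 q [-0.18 -0.12  1.66  0.77  1.05  1.22] p [0.567 0.109 0.589] az 11 r 0.578 F [-0.5 -0.5 -1.9] op 0.126
tx [ 0.171 -0.833 -0.525] tz [ 0.609  0.509 -0.608] tilt 52.5
(0.527, -0.113, 0.44) 6 x [ 4.27  1.2  -0.78]
(0.527, -0.113, 0.312) 3 x [2.24 2.54 2.59]
```

Call:
move_arm(
  moves=[
    {"gripper": 0, "x": 4.3, "y": 1.2, "z": -0.8, "roll": 0},
    {"gripper": 0, "x": 4.3, "y": 1.2, "z": -0.8, "roll": 0},
    {"gripper": 0, "x": 4.3, "y": 1.2, "z": -0.8, "roll": 0},
    {"gripper": 0, "x": 4.3, "y": 1.2, "z": -0.8, "roll": 0},
    {"gripper": 0, "x": 4.3, "y": 1.2, "z": -0.8, "roll": 0},
  ],
)

```text
time_s: 19.45
eef_pos: [0.5334, -0.0779, 0.4648]
eef_rot: [0.441, -0.625, 0.643, -0.034]
wrist_force: [0.1, -0.4, -1.7]
opening: 0.128
```

Call:
move_arm(
  moves=[
    {"gripper": 0, "x": 4.2, "y": 1.2, "z": -0.8, "roll": 0},
    {"gripper": 0, "x": 0, "y": 0, "z": 0, "roll": 0},
  ],
)

```text
time_s: 19.7
eef_pos: [0.5263, -0.1153, 0.4386]
eef_rot: [0.44, -0.624, 0.645, -0.033]
wrist_force: [0.7, -0.1, -2.0]
opening: 0.128
```

```bash
python3 - <<'E'
from h import *
go([(.527,-.113,.312)],step=5.3)
a,_=cam('top','t4'); b,_=cam('side','s4')
cv2.imwrite('pics/c4.png',np.hstack([cv2.resize(a[20:220,260:510],(400,320)),cv2.resize(b[60:300,300:600],(400,320))]))
E
```

```text
t 19.7 q [-0.66 -0.02  1.87  0.96  1.23  0.63] p [ 0.526 -0.115  0.439] az -12 r 0.539 F [ 0.7 -0.1 -2. ] op 0.128
tx [ 0.165 -0.834 -0.527] tz [ 0.608  0.507 -0.611] tilt 52.4
(0.527, -0.113, 0.312) 3 x [2.16 2.49 2.63]
```

View pics/c4.png

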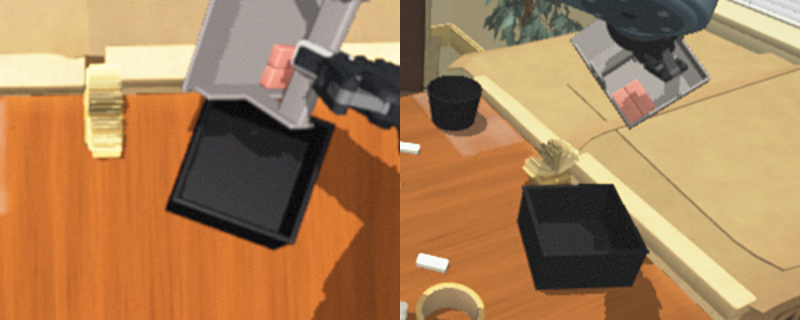

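Both erasers are held in the tray's low back corner, above the bin, at (280,65) in the top crop and (632,100) in the side crop. I'll descend and roll the lip down over the bin.

Call:
move_arm(
  moves=[
    {"gripper": 0, "x": 2.2, "y": 2.5, "z": 2.6, "roll": 0},
    {"gripper": 0, "x": 2.2, "y": 2.5, "z": 2.6, "roll": 0},
    {"gripper": 0, "x": 2.2, "y": 2.5, "z": 2.6, "roll": 0},
    {"gripper": 0, "x": 0, "y": 0, "z": 0, "roll": -5},
    {"gripper": 0, "x": 0, "y": 0, "z": 0, "roll": -10},
  ],
)

```text
time_s: 20.42
eef_pos: [0.5281, -0.111, 0.3143]
eef_rot: [-0.433, 0.706, -0.554, 0.091]
wrist_force: [0.3, 0.3, -1.7]
opening: 0.133
```

Call:
move_arm(
  moves=[
    {"gripper": 0, "x": 0, "y": 0, "z": 0, "roll": -10},
    {"gripper": 0, "x": 0, "y": 0, "z": 0, "roll": -10},
    {"gripper": 0, "x": 0, "y": 0, "z": 0, "roll": -10},
    {"gripper": 0, "x": 0, "y": 0, "z": 0, "roll": -10},
    {"gripper": 0, "x": 0, "y": 0, "z": 0, "roll": -10},
  ],
)

```text
time_s: 21.05
eef_pos: [0.5282, -0.1111, 0.3152]
eef_rot: [-0.353, 0.874, -0.203, 0.266]
wrist_force: [0.2, -0.7, -1.8]
opening: 0.131
```

Call:
move_arm(
  moves=[
    {"gripper": 0, "x": 0, "y": 0, "z": 0, "roll": -10},
    {"gripper": 0, "x": 0, "y": 0, "z": 0, "roll": -10},
    {"gripper": 0, "x": 0, "y": 0, "z": 0, "roll": -10},
    {"gripper": 0, "x": 0, "y": 0, "z": 0, "roll": -10},
    {"gripper": 0, "x": 0, "y": 0, "z": 0, "roll": -10},
  ],
)

```text
time_s: 21.68
eef_pos: [0.5283, -0.1111, 0.3152]
eef_rot: [-0.208, 0.877, 0.186, 0.391]
wrist_force: [-0.3, 0.3, -1.9]
opening: 0.126
```

Call:
move_arm(
  moves=[
    {"gripper": 0, "x": 0, "y": 0, "z": 0, "roll": -10},
    {"gripper": 0, "x": 0, "y": 0, "z": 0, "roll": -6},
    {"gripper": 0, "x": 0, "y": 0, "z": 0, "roll": 0},
    {"gripper": 0, "x": 0, "y": 0, "z": 0, "roll": 0},
  ],
)

```text
time_s: 22.18
eef_pos: [0.5278, -0.1115, 0.3144]
eef_rot: [-0.153, 0.844, 0.302, 0.415]
wrist_force: [-0.5, 0.6, -2.0]
opening: 0.122
```

```bash
python3 - <<'E'
from h import *
st()
a,_=cam('top','t5'); b,_=cam('side','s5')
cv2.imwrite('pics/c5.png',np.hstack([cv2.resize(a[20:220,260:510],(400,320)),cv2.resize(b[110:310,330:580],(400,320))]))
E
```

```text
t 22.18 q [-0.65  0.16  1.97  1.07  1.08 -1.91] p [ 0.528 -0.112  0.314] az -12 r 0.539 F [-0.5  0.6 -2. ] op 0.122
tx [0.473 0.383 0.793] tz [ 0.608  0.51  -0.609] tilt 52.5
```

View pics/c5.png

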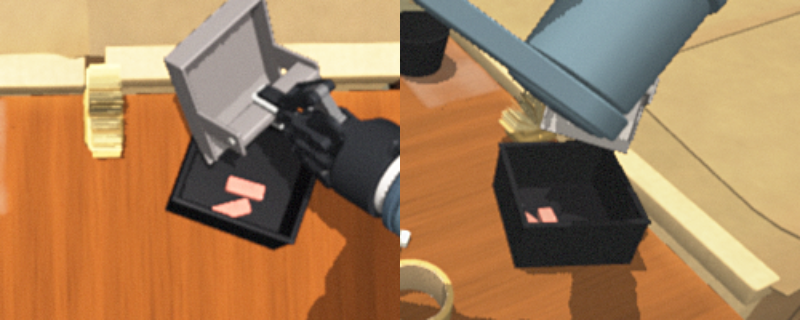

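Both erasers lie in the square bin, at (245,187) and (232,207) in the top crop. Now I'll raise the tray and carry it to the opposite side to take out the tilt.

```bash
python3 - <<'E'
from h import *
p,M=st(); M2=rollgo(p,M,(.45,-.20,.60),6,9)
p=np.array((.45,-.2,.6))
for q in [(.2,-.5,.7),(-.24,-.55,.72)]:
    d=M2.T@(np.array(q)-p)*100;n=int(np.ceil(np.linalg.norm(d)/5.8));print(q,n,(d/n).round(1));p=np.array(q)
E
```

```text
t 22.27 q [-0.65  0.16  1.97  1.07  1.08 -1.91] p [ 0.528 -0.112  0.314] az -12 r 0.539 F [-0.8  0.8 -1.8] op 0.133
tx [0.473 0.383 0.793] tz [ 0.608  0.51  -0.609] tilt 52.5
{'x': np.float64(2.6), 'y': np.float64(0.3), 'z': np.float64(-4.4), 'roll': 9}
{'x': np.float64(2.6), 'y': np.float64(-0.1), 'z': np.float64(-4.4), 'roll': 9}
{'x': np.float64(2.6), 'y': np.float64(-0.5), 'z': np.float64(-4.4), 'roll': 9}
{'x': np.float64(2.4), 'y': np.float64(-0.9), 'z': np.float64(-4.4), 'roll': 9}
{'x': np.float64(2.3), 'y': np.float64(-1.3), 'z': np.float64(-4.4), 'roll': 9}
{'x': np.float64(2.0), 'y': np.float64(-1.7), 'z': np.float64(-4.4), 'roll': 9}
(0.2, -0.5, 0.7) 7 [-0.5  2.4 -5.2]
(-0.24, -0.55, 0.72) 8 [-4.   0.4 -3.8]
```

Call:
move_arm(
  moves=[
    {"gripper": 0, "x": 2.6, "y": 0.3, "z": -4.4, "roll": 9},
    {"gripper": 0, "x": 2.6, "y": -0.1, "z": -4.4, "roll": 9},
    {"gripper": 0, "x": 2.6, "y": -0.5, "z": -4.4, "roll": 9},
    {"gripper": 0, "x": 2.4, "y": -0.9, "z": -4.4, "roll": 9},
    {"gripper": 0, "x": 2.3, "y": -1.3, "z": -4.4, "roll": 9},
  ],
)

```text
time_s: 22.9
eef_pos: [0.4642, -0.1862, 0.552]
eef_rot: [-0.301, 0.896, -0.047, 0.323]
wrist_force: [0.6, 0.3, -1.7]
opening: 0.129
```

Call:
move_arm(
  moves=[
    {"gripper": 0, "x": 2.0, "y": -1.7, "z": -4.4, "roll": 9},
    {"gripper": 0, "x": -0.5, "y": 2.4, "z": -5.2, "roll": 0},
    {"gripper": 0, "x": -0.5, "y": 2.4, "z": -5.2, "roll": 0},
    {"gripper": 0, "x": -0.5, "y": 2.4, "z": -5.2, "roll": 0},
    {"gripper": 0, "x": -0.5, "y": 2.4, "z": -5.2, "roll": 0},
  ],
)

```text
time_s: 23.52
eef_pos: [0.3074, -0.3724, 0.654]
eef_rot: [-0.325, 0.89, -0.115, 0.3]
wrist_force: [1.2, -1.3, -1.8]
opening: 0.132
```

```bash
python3 - <<'E'
from h import *
go([(.2,-.5,.7),(-.24,-.55,.72)],step=5.8)
E
```

```text
t 23.52 q [-1.35 -0.09  1.51  0.91  2.04 -0.8 ] p [ 0.307 -0.372  0.654] az -50 r 0.483 F [ 1.2 -1.3 -1.8] op 0.132
tx [ 0.794 -0.399  0.459] tz [ 0.608  0.509 -0.609] tilt 52.5
(0.2, -0.5, 0.7) 3 x [-0.44  2.29 -5.28]
(-0.24, -0.55, 0.72) 8 x [-4.    0.36 -3.81]
```

Call:
move_arm(
  moves=[
    {"gripper": 0, "x": -0.4, "y": 2.3, "z": -5.2, "roll": 0},
    {"gripper": 0, "x": -0.4, "y": 2.3, "z": -5.2, "roll": 0},
    {"gripper": 0, "x": -0.4, "y": 2.3, "z": -5.2, "roll": 0},
    {"gripper": 0, "x": -4.0, "y": 0.4, "z": -3.8, "roll": 0},
    {"gripper": 0, "x": -4.0, "y": 0.4, "z": -3.8, "roll": 0},
  ],
)

```text
time_s: 24.15
eef_pos: [0.0925, -0.5124, 0.7024]
eef_rot: [-0.325, 0.889, -0.114, 0.3]
wrist_force: [0.7, -0.1, -1.8]
opening: 0.127
```

Call:
move_arm(
  moves=[
    {"gripper": 0, "x": -4.0, "y": 0.4, "z": -3.8, "roll": 0},
    {"gripper": 0, "x": -4.0, "y": 0.4, "z": -3.8, "roll": 0},
    {"gripper": 0, "x": -4.0, "y": 0.4, "z": -3.8, "roll": 0},
  ],
)

```text
time_s: 24.52
eef_pos: [-0.0722, -0.5313, 0.7093]
eef_rot: [-0.325, 0.89, -0.115, 0.3]
wrist_force: [0.3, -0.6, -2.0]
opening: 0.125
```

```bash
python3 - <<'E'
from h import *
go([(-.24,-.55,.72)],step=5.8)
E
```

```text
t 24.52 q [-2.02  0.22  1.07  0.7   2.61 -1.29] p [-0.072 -0.531  0.709] az -98 r 0.536 F [ 0.3 -0.6 -2. ] op 0.125
tx [ 0.794 -0.399  0.459] tz [ 0.608  0.509 -0.609] tilt 52.5
(-0.24, -0.55, 0.72) 3 x [-4.03  0.3  -3.93]
```

Call:
move_arm(
  moves=[
    {"gripper": 0, "x": -4.0, "y": 0.3, "z": -3.9, "roll": 0},
    {"gripper": 0, "x": -4.0, "y": 0.3, "z": -3.9, "roll": 0},
    {"gripper": 0, "x": -2.0, "y": 0.2, "z": -5, "roll": 0},
  ],
)

```text
time_s: 24.9
eef_pos: [-0.2019, -0.5489, 0.6842]
eef_rot: [-0.294, 0.898, -0.127, 0.301]
wrist_force: [0.3, -0.5, -2.0]
opening: 0.127
```

```bash
python3 - <<'E'
from h import *
p,M=st(); print(M.T@np.array([0,0,6]), M.T@np.array([-2.5,-3.6,4.]))
E
```

```text
t 24.9 q [-2.19  0.35  0.95  0.51  2.63 -1.56] p [-0.202 -0.549  0.684] az -110 r 0.585 F [ 0.3 -0.5 -2. ] op 0.127
tx [ 0.787 -0.405  0.465] tz [ 0.615  0.452 -0.646] tilt 49.8
[ 2.79225076 -3.63116511 -3.87530329] [ 1.3534787   0.56734611 -5.74945335]
```

Call:
move_arm(
  moves=[
    {"gripper": 0, "x": 2.8, "y": -3.4, "z": -4, "roll": 0},
    {"gripper": 0, "x": 2.6, "y": -3.0, "z": -4.5, "roll": 0},
    {"gripper": 0, "x": 2.4, "y": -2.8, "z": -4.8, "roll": 0},
    {"gripper": 0, "x": 2.2, "y": -2.6, "z": -5, "roll": 0},
    {"gripper": 0, "x": 2.0, "y": -2.4, "z": -5, "roll": 0},
  ],
)

```text
time_s: 25.52
eef_pos: [-0.1447, -0.5428, 0.8365]
eef_rot: [-0.199, 0.911, -0.165, 0.321]
wrist_force: [-0.0, -0.3, -2.1]
opening: 0.13
```

```bash
python3 - <<'E'
from h import *
p,M=st(); print(M.T@np.array([0,0,6]), M.T@np.array([-2.5,-3.6,4.]))
E
```

```text
t 25.52 q [-2.15  0.32  0.66  0.96  2.63 -1.05] p [-0.145 -0.543  0.837] az -105 r 0.562 F [-0.  -0.3 -2.1] op 0.13
tx [ 0.739 -0.429  0.52 ] tz [ 0.651  0.256 -0.714] tilt 44.4
[ 3.11881411 -2.81097735 -4.28618768] [ 1.77748617  1.67846666 -5.40678209]
```

Call:
move_arm(
  moves=[
    {"gripper": 0, "x": -3.6, "y": -2.7, "z": -3.6, "roll": 0},
    {"gripper": 0, "x": -3.6, "y": -2.7, "z": -3.6, "roll": 0},
    {"gripper": 0, "x": -3.6, "y": -2.7, "z": -3.6, "roll": 0},
    {"gripper": 0, "x": -3.6, "y": -2.7, "z": -3.6, "roll": 0},
  ],
)

```text
time_s: 26.02
eef_pos: [-0.2594, -0.4253, 0.8117]
eef_rot: [-0.134, 0.916, -0.191, 0.328]
wrist_force: [-0.4, 0.2, -2.3]
opening: 0.127
```

```bash
python3 - <<'E'
from h import *
p,M=st(); print(M.T@np.array([0,0,6]), M.T@np.array([-4,0,4.]))
E
```

```text
t 26.02 q [-2.45  0.14  0.92  0.7   2.63 -1.52] p [-0.259 -0.425  0.812] az -121 r 0.498 F [-0.4  0.2 -2.3] op 0.127
tx [ 0.712 -0.437  0.549] tz [ 0.651  0.121 -0.749] tilt 41.5
[ 3.29258616 -2.22618196 -4.49477366] [-0.65463274 -0.43894169 -5.60167709]
```

Call:
move_arm(
  moves=[
    {"gripper": 0, "x": 0.5, "y": -2.1, "z": -5.2, "roll": 0},
    {"gripper": 0, "x": 0.5, "y": -2.1, "z": -5.2, "roll": 0},
    {"gripper": 0, "x": 0.5, "y": -2.1, "z": -5.2, "roll": 0},
    {"gripper": 0, "x": 0.5, "y": -2.1, "z": -5.2, "roll": 0},
    {"gripper": 0, "x": 0.5, "y": -2.1, "z": -5.2, "roll": 0},
  ],
)

```text
time_s: 26.65
eef_pos: [-0.2839, -0.3935, 0.907]
eef_rot: [-0.033, 0.916, -0.227, 0.328]
wrist_force: [0.3, 0.1, -1.8]
opening: 0.129
```

```bash
python3 - <<'E'
from h import *
p,M=st(); print(M.T@np.array([0,0,6]), M.T@np.array([-4,0,4.]))
E
```

```text
t 26.65 q [-2.57  0.18  0.67  0.98  2.63 -1.29] p [-0.284 -0.394  0.907] az -126 r 0.485 F [ 0.3  0.1 -1.8] op 0.129
tx [ 0.682 -0.438  0.586] tz [ 0.616 -0.089 -0.783] tilt 38.5
[ 3.51792178 -1.25328743 -4.69611509] [-0.38148591  0.74345815 -5.59479566]
```

The tilt is draining in a skewed direction on this side, with 38° left, all toward +x. In front of the base, pushing inward past the minimum reach should tip the tool toward −x, and that space is known to be clear. I'll go there.

```bash
python3 - <<'E'
from h import *
go([(.1,-.46,.8),(.33,-.2,.62),(.34,.08,.47)],step=5.9)
E
```

```text
t 26.65 q [-2.57  0.18  0.67  0.98  2.63 -1.29] p [-0.284 -0.394  0.907] az -126 r 0.485 F [ 0.3  0.1 -1.8] op 0.129
tx [ 0.682 -0.438  0.586] tz [ 0.616 -0.089 -0.783] tilt 38.5
(0.1, -0.46, 0.8) 7 x [ 3.26 -1.    4.66]
(0.33, -0.2, 0.62) 7 x [-0.89 -4.08  3.71]
(0.34, 0.08, 0.47) 6 x [-3.39 -3.72  1.64]
```

Call:
move_arm(
  moves=[
    {"gripper": 0, "x": 3.3, "y": -1.0, "z": 4.7, "roll": 0},
    {"gripper": 0, "x": 3.3, "y": -1.0, "z": 4.7, "roll": 0},
    {"gripper": 0, "x": 3.3, "y": -1.0, "z": 4.7, "roll": 0},
    {"gripper": 0, "x": 3.3, "y": -1.0, "z": 4.7, "roll": 0},
    {"gripper": 0, "x": 3.3, "y": -1.0, "z": 4.7, "roll": 0},
  ],
)

```text
time_s: 27.28
eef_pos: [-0.005, -0.4415, 0.8292]
eef_rot: [-0.033, 0.916, -0.227, 0.328]
wrist_force: [-0.5, -0.1, -2.2]
opening: 0.128
```

Call:
move_arm(
  moves=[
    {"gripper": 0, "x": 3.3, "y": -1.0, "z": 4.7, "roll": 0},
    {"gripper": 0, "x": 3.3, "y": -1.0, "z": 4.7, "roll": 0},
    {"gripper": 0, "x": -0.9, "y": -4.1, "z": 3.7, "roll": 0},
    {"gripper": 0, "x": -0.9, "y": -4.1, "z": 3.7, "roll": 0},
    {"gripper": 0, "x": -0.9, "y": -4.1, "z": 3.7, "roll": 0},
  ],
)

```text
time_s: 27.9
eef_pos: [0.2032, -0.3474, 0.721]
eef_rot: [-0.034, 0.916, -0.227, 0.328]
wrist_force: [0.6, 0.3, -0.6]
opening: 0.127
```

```bash
python3 - <<'E'
from h import *
go([(.33,-.2,.62),(.34,.08,.47)],step=5.9)
E
```

```text
t 27.9 q [-1.58 -0.41  1.58  0.69  1.8  -0.88] p [ 0.203 -0.347  0.721] az -60 r 0.402 F [ 0.6  0.3 -0.6] op 0.127
tx [ 0.682 -0.438  0.586] tz [ 0.616 -0.087 -0.783] tilt 38.5
(0.33, -0.2, 0.62) 4 x [-0.93 -4.01  3.61]
(0.34, 0.08, 0.47) 6 x [-3.4  -3.71  1.65]
```

Call:
move_arm(
  moves=[
    {"gripper": 0, "x": -0.9, "y": -4.0, "z": 3.6, "roll": 0},
    {"gripper": 0, "x": -0.9, "y": -4.0, "z": 3.6, "roll": 0},
    {"gripper": 0, "x": -0.9, "y": -4.0, "z": 3.6, "roll": 0},
    {"gripper": 0, "x": -0.9, "y": -4.0, "z": 3.6, "roll": 0},
    {"gripper": 0, "x": -3.4, "y": -3.7, "z": 1.6, "roll": 0},
  ],
)

```text
time_s: 28.52
eef_pos: [0.3315, -0.1543, 0.5957]
eef_rot: [-0.035, 0.917, -0.226, 0.328]
wrist_force: [0.7, 0.4, -1.2]
opening: 0.13
```

Call:
move_arm(
  moves=[
    {"gripper": 0, "x": -3.4, "y": -3.7, "z": 1.6, "roll": 0},
    {"gripper": 0, "x": -3.4, "y": -3.7, "z": 1.6, "roll": 0},
    {"gripper": 0, "x": -3.4, "y": -3.7, "z": 1.6, "roll": 0},
    {"gripper": 0, "x": -3.4, "y": -3.7, "z": 1.6, "roll": 0},
    {"gripper": 0, "x": -3.4, "y": -3.7, "z": 1.6, "roll": 0},
  ],
)

```text
time_s: 29.15
eef_pos: [0.336, 0.0786, 0.4729]
eef_rot: [-0.034, 0.916, -0.227, 0.329]
wrist_force: [1.0, 0.2, -1.7]
opening: 0.129
```

```bash
python3 - <<'E'
from h import *
go([(.25,.08,.45)],step=5)
E
```

```text
t 29.15 q [-0.11 -0.7   2.23 -0.02  0.95  0.38] p [0.336 0.079 0.473] az 13 r 0.345 F [ 1.   0.2 -1.7] op 0.129
tx [ 0.681 -0.439  0.587] tz [ 0.617 -0.087 -0.782] tilt 38.6
(0.25, 0.08, 0.45) 2 x [-3.63  1.87 -1.77]
```

Call:
move_arm(
  moves=[
    {"gripper": 0, "x": -3.4, "y": 2.0, "z": -3.0, "roll": 0},
    {"gripper": 0, "x": -3.4, "y": 2.0, "z": -3.0, "roll": 0},
    {"gripper": 0, "x": -3.4, "y": 2.0, "z": -3.0, "roll": 0},
    {"gripper": 0, "x": -3.4, "y": 2.0, "z": -3.0, "roll": 0},
  ],
)

```text
time_s: 29.65
eef_pos: [0.2169, 0.1475, 0.478]
eef_rot: [-0.003, 0.92, -0.239, 0.31]
wrist_force: [-0.5, 0.0, -2.2]
opening: 0.131
```

```bash
python3 - <<'E'
from h import *
p,M=st(); print(M.T@np.array([-5,0,0]))
E
```

```text
t 29.65 q [ 0.32 -0.89  2.29 -0.34  1.22  0.86] p [0.217 0.148 0.478] az 34 r 0.262 F [-0.5  0.  -2.2] op 0.131
tx [ 0.693 -0.442  0.569] tz [ 0.572 -0.143 -0.808] tilt 36.1
[-3.46412443  2.19417415 -2.8610211 ]
```

Call:
move_arm(
  moves=[
    {"gripper": 0, "x": 3.8, "y": 4.0, "z": 2.2, "roll": 0},
    {"gripper": 0, "x": 3.8, "y": 4.0, "z": 2.2, "roll": 0},
    {"gripper": 0, "x": 3.8, "y": 4.0, "z": 2.2, "roll": 0},
    {"gripper": 0, "x": 3.8, "y": 4.0, "z": 2.2, "roll": 0},
    {"gripper": 0, "x": -4.5, "y": 1.2, "z": -3.4, "roll": 0},
  ],
)

```text
time_s: 30.28
eef_pos: [0.2936, -0.0221, 0.4725]
eef_rot: [0.009, 0.924, -0.251, 0.288]
wrist_force: [-0.2, 1.7, -2.0]
opening: 0.13
```

Call:
move_arm(
  moves=[
    {"gripper": 0, "x": -4.5, "y": 1.2, "z": -3.4, "roll": 0},
    {"gripper": 0, "x": -4.5, "y": 1.2, "z": -3.4, "roll": 0},
    {"gripper": 0, "x": -4.5, "y": 1.2, "z": -3.4, "roll": 0},
  ],
)

```text
time_s: 30.65
eef_pos: [0.2563, 0.0708, 0.4965]
eef_rot: [0.033, 0.933, -0.254, 0.254]
wrist_force: [0.3, 1.0, -1.4]
opening: 0.127
```

```bash
python3 - <<'E'
from h import *
p,M=st(); print(M.T@np.array([-5.6,1.4,0]))
E
```

```text
t 30.65 q [-0.1  -0.89  2.23 -0.15  1.31  0.43] p [0.256 0.071 0.497] az 15 r 0.266 F [ 0.3  1.  -1.4] op 0.127
tx [ 0.742 -0.458  0.49 ] tz [ 0.456 -0.191 -0.869] tilt 29.6
[-4.79565531  1.53756621 -2.82091835]
```

Call:
move_arm(
  moves=[
    {"gripper": 0, "x": -3.5, "y": 3.8, "z": -1.1, "roll": 0},
    {"gripper": 0, "x": -3.5, "y": 3.8, "z": -1.1, "roll": 0},
    {"gripper": 0, "x": -3.5, "y": 3.8, "z": -1.1, "roll": 0},
  ],
)

```text
time_s: 31.02
eef_pos: [0.2145, 0.1077, 0.4781]
eef_rot: [0.072, 0.935, -0.265, 0.225]
wrist_force: [0.5, 1.1, -1.9]
opening: 0.125
```

```bash
python3 - <<'E'
from h import *
p,M=st(); print(M.T@np.array([-5,-1.5,-1]))
E
```

```text
t 31.02 q [ 0.16 -0.89  2.26 -0.32  1.42  0.7 ] p [0.214 0.108 0.478] az 27 r 0.24 F [ 0.5  1.1 -1.9] op 0.125
tx [ 0.758 -0.463  0.458] tz [ 0.382 -0.253 -0.889] tilt 27.3
[-3.55509401  3.89828645 -0.64394829]
```

Call:
move_arm(
  moves=[
    {"gripper": 0, "x": 3.9, "y": 2.6, "z": 1.9, "roll": 0},
    {"gripper": 0, "x": 3.9, "y": 2.6, "z": 1.9, "roll": 0},
    {"gripper": 0, "x": 3.9, "y": 2.6, "z": 1.9, "roll": 0},
    {"gripper": 0, "x": -3.6, "y": 3.9, "z": -0.8, "roll": 0},
    {"gripper": 0, "x": -3.6, "y": 3.9, "z": -0.8, "roll": 0},
  ],
)

```text
time_s: 31.65
eef_pos: [0.2618, -0.0538, 0.4706]
eef_rot: [0.08, 0.939, -0.271, 0.197]
wrist_force: [1.2, -0.5, -2.2]
opening: 0.129
```

Call:
move_arm(
  moves=[
    {"gripper": 0, "x": -3.6, "y": 3.9, "z": -0.8, "roll": 0},
    {"gripper": 0, "x": -3.6, "y": 3.9, "z": -0.8, "roll": 0},
    {"gripper": 0, "x": -3.6, "y": 3.9, "z": -0.8, "roll": 0},
  ],
)

```text
time_s: 32.02
eef_pos: [0.2278, -0.1312, 0.465]
eef_rot: [0.08, 0.946, -0.275, 0.154]
wrist_force: [0.9, -0.6, -2.1]
opening: 0.132
```

```bash
python3 - <<'E'
from h import *
p,M=st(); print(M.T@np.array([-5,-1.5,-1]))
E
```

```text
t 32.02 q [-1.05 -0.89  2.27  0.1   1.43 -0.48] p [ 0.228 -0.131  0.465] az -30 r 0.263 F [ 0.9 -0.6 -2.1] op 0.132
tx [ 0.801 -0.495  0.336] tz [ 0.248 -0.235 -0.94 ] tilt 20.0
[-3.59956031  3.91032395  0.05032032]
```

Call:
move_arm(
  moves=[
    {"gripper": 0, "x": -5.1, "y": -0.8, "z": -1.3, "roll": 0},
    {"gripper": 0, "x": -5.1, "y": -0.8, "z": -1.3, "roll": 0},
    {"gripper": 0, "x": -5.1, "y": -0.8, "z": -1.3, "roll": 0},
  ],
)

```text
time_s: 32.4
eef_pos: [0.236, -0.059, 0.4594]
eef_rot: [0.082, 0.95, -0.283, 0.107]
wrist_force: [0.7, 0.2, -2.2]
opening: 0.128
```

```bash
python3 - <<'E'
from h import *
p,M=st(); print(M.T@np.array([-4,3.5,-.5]))
E
```

```text
t 32.4 q [-0.71 -0.89  2.28 -0.06  1.5  -0.13] p [ 0.236 -0.059  0.459] az -14 r 0.243 F [ 0.7  0.2 -2.2] op 0.128
tx [ 0.817 -0.52   0.25 ] tz [ 0.157 -0.216 -0.964] tilt 15.5
[-5.2125664  -0.7179899  -0.90202108]
```

Call:
move_arm(
  moves=[
    {"gripper": 0, "x": 0.7, "y": 5.4, "z": 0.7, "roll": 0},
    {"gripper": 0, "x": 0.7, "y": 5.4, "z": 0.7, "roll": 0},
    {"gripper": 0, "x": 0.7, "y": 5.4, "z": 0.7, "roll": 0},
    {"gripper": 0, "x": -5.3, "y": -1.8, "z": -1.2, "roll": 0},
    {"gripper": 0, "x": -5.3, "y": -1.8, "z": -1.2, "roll": 0},
  ],
)

```text
time_s: 33.02
eef_pos: [0.1713, -0.1724, 0.459]
eef_rot: [0.066, 0.953, -0.286, 0.075]
wrist_force: [0.2, 0.4, -1.0]
opening: 0.133
```

Call:
move_arm(
  moves=[
    {"gripper": 0, "x": -5.3, "y": -1.8, "z": -1.2, "roll": 0},
    {"gripper": 0, "x": -5.3, "y": -1.8, "z": -1.2, "roll": 0},
  ],
)

```text
time_s: 33.28
eef_pos: [0.1812, -0.1435, 0.4673]
eef_rot: [0.053, 0.956, -0.286, 0.041]
wrist_force: [0.5, 0.8, -0.8]
opening: 0.126
```

```bash
python3 - <<'E'
from h import *
p,M=st(); print(M.T@np.array([-4,3.5,-.5]))
E
```

```text
t 33.27 q [-1.21 -0.89  2.25  0.    1.65 -0.62] p [ 0.181 -0.144  0.467] az -38 r 0.231 F [ 0.5  0.8 -0.8] op 0.126
tx [ 0.833 -0.542  0.109] tz [ 0.049 -0.125 -0.991] tilt 7.7
[-5.28493854 -0.74203088 -0.13716716]
```

Call:
move_arm(
  moves=[
    {"gripper": 0, "x": -5.3, "y": -1.0, "z": -0.5, "roll": 0},
    {"gripper": 0, "x": -5.3, "y": -1.0, "z": -0.5, "roll": 0},
    {"gripper": 0, "x": 0, "y": 0, "z": 0, "roll": 0},
  ],
)

```text
time_s: 33.65
eef_pos: [0.1856, -0.1178, 0.4703]
eef_rot: [0.044, 0.957, -0.286, 0.008]
wrist_force: [0.0, 0.0, -1.6]
opening: 0.127
```

```bash
python3 - <<'E'
from h import *
p,M=st(); g=lambda z: np.r_[.457,.161,z]-.155*M[:,2]*[1,1,0]
go([g(.40),g(.26)],step=5)
E
```

```text
t 33.65 q [-1.09 -0.89  2.25 -0.05  1.71 -0.52] p [ 0.186 -0.118  0.47 ] az -32 r 0.22 F [ 0.   0.  -1.6] op 0.127
tx [ 0.837 -0.546  0.041] tz [-0.01  -0.09  -0.996] tilt 5.2
t 33.65 q [-1.09 -0.89  2.25 -0.05  1.71 -0.52] p [ 0.186 -0.118  0.47 ] az -32 r 0.22 F [ 0.   0.  -1.6] op 0.127
tx [ 0.837 -0.546  0.041] tz [-0.01  -0.09  -0.996] tilt 5.2
[0.45855137 0.17490802 0.4       ] 9 x [ 0.73 -4.43  0.46]
[0.45855137 0.17490802 0.26      ] 3 x [-0.19 -0.38  4.65]
```

The tilt is down to about 5°, and the tray is nearly level. I'll carry it to its old spot.

Call:
move_arm(
  moves=[
    {"gripper": 0, "x": 0.7, "y": -4.4, "z": 0.5, "roll": 0},
    {"gripper": 0, "x": 0.7, "y": -4.4, "z": 0.5, "roll": 0},
    {"gripper": 0, "x": 0.7, "y": -4.4, "z": 0.5, "roll": 0},
    {"gripper": 0, "x": 0.7, "y": -4.4, "z": 0.5, "roll": 0},
    {"gripper": 0, "x": 0.7, "y": -4.4, "z": 0.5, "roll": 0},
  ],
)

```text
time_s: 34.28
eef_pos: [0.3355, 0.0438, 0.4289]
eef_rot: [0.044, 0.957, -0.286, 0.008]
wrist_force: [1.4, -0.7, -1.4]
opening: 0.129
```

Call:
move_arm(
  moves=[
    {"gripper": 0, "x": 0.7, "y": -4.4, "z": 0.5, "roll": 0},
    {"gripper": 0, "x": 0.7, "y": -4.4, "z": 0.5, "roll": 0},
    {"gripper": 0, "x": 0.7, "y": -4.4, "z": 0.5, "roll": 0},
    {"gripper": 0, "x": 0.7, "y": -4.4, "z": 0.5, "roll": 0},
    {"gripper": 0, "x": -0.2, "y": -0.4, "z": 4.6, "roll": 0},
  ],
)

```text
time_s: 34.9
eef_pos: [0.4577, 0.1735, 0.3516]
eef_rot: [0.042, 0.957, -0.286, 0.011]
wrist_force: [0.3, 0.8, -2.4]
opening: 0.129
```

Call:
move_arm(
  moves=[
    {"gripper": 0, "x": -0.2, "y": -0.4, "z": 4.6, "roll": 0},
    {"gripper": 0, "x": -0.2, "y": -0.4, "z": 4.0, "roll": 0},
    {"gripper": 0, "x": 0, "y": 0, "z": 0, "roll": 0},
  ],
)

```text
time_s: 35.28
eef_pos: [0.4531, 0.1725, 0.2603]
eef_rot: [0.046, 0.957, -0.287, 0.004]
wrist_force: [-0.3, -1.0, -1.9]
opening: 0.133
```

```bash
python3 - <<'E'
from h import *
st()
a,_=cam('top','t6'); b,_=cam('side','s6')
cv2.imwrite('pics/c6.png',np.hstack([cv2.resize(a[60:290,200:480],(400,330)),cv2.resize(b[110:310,230:480],(400,330))]))
E
```

```text
t 35.27 q [ 0.14  0.19  1.93 -0.1   1.06  0.78] p [0.453 0.173 0.26 ] az 21 r 0.485 F [-0.3 -1.  -1.9] op 0.133
tx [ 0.835 -0.549  0.034] tz [-0.018 -0.09  -0.996] tilt 5.3
```

View pics/c6.png

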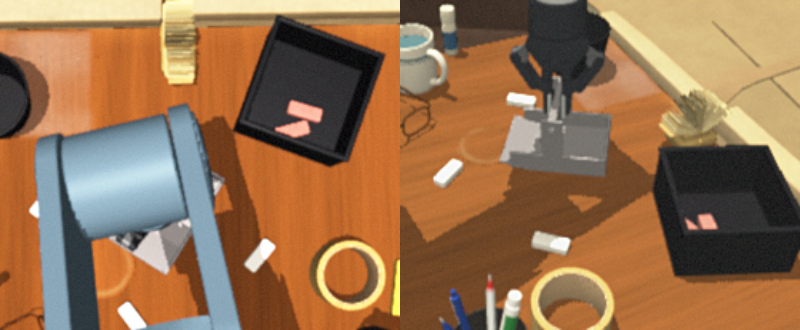

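The tray is empty and nearly level, about 3 cm above the desk. Both erasers are in the square bin, at (305,110) and (292,130) in the top crop. I'll lower it gently.

Call:
move_arm(
  moves=[
    {"gripper": 0, "x": 0, "y": 0, "z": 1.2, "roll": 0},
    {"gripper": 0, "x": 0, "y": 0, "z": 0.8, "roll": 0},
    {"gripper": 0, "x": 0, "y": 0, "z": 0.3, "roll": 0},
    {"gripper": 0, "x": 0, "y": 0, "z": 0.2, "roll": 0},
    {"gripper": 0, "x": 0, "y": 0, "z": 0, "roll": 0},
  ],
)

```text
time_s: 36.0
eef_pos: [0.4542, 0.1711, 0.2384]
eef_rot: [0.045, 0.957, -0.286, 0.008]
wrist_force: [-0.5, -0.7, -1.9]
opening: 0.129
```

Call:
move_arm(
  moves=[
    {"gripper": 0, "x": 0, "y": 0, "z": 0.3, "roll": 0},
    {"gripper": 0, "x": 0, "y": 0, "z": 0, "roll": 0},
  ],
)

```text
time_s: 36.25
eef_pos: [0.454, 0.1708, 0.2352]
eef_rot: [0.045, 0.957, -0.286, 0.007]
wrist_force: [-0.5, -0.1, -2.3]
opening: 0.133
```

Call:
move_arm(
  moves=[
    {"gripper": 0, "x": 0, "y": 0, "z": 0.2, "roll": 0},
    {"gripper": 0, "x": 0, "y": 0, "z": 0, "roll": 0},
  ],
)

```text
time_s: 36.5
eef_pos: [0.454, 0.1706, 0.2332]
eef_rot: [0.045, 0.957, -0.286, 0.007]
wrist_force: [0.3, -0.2, -2.1]
opening: 0.13
```

Call:
move_arm(
  moves=[
    {"gripper": 0, "x": 0, "y": 0, "z": 0.2, "roll": 0},
    {"gripper": 0, "x": 0, "y": 0, "z": 0, "roll": 0},
  ],
)

```text
time_s: 36.75
eef_pos: [0.4544, 0.1704, 0.2321]
eef_rot: [0.045, 0.957, -0.286, 0.008]
wrist_force: [-1.5, -1.6, 5.1]
opening: 0.129
```

The tray has touched down with 5 N. I'll release and retreat.

Call:
move_arm(
  moves=[
    {"gripper": 40, "x": 0, "y": 0, "z": 0, "roll": 0},
    {"gripper": 60, "x": 0, "y": 0, "z": 0, "roll": 0},
    {"gripper": 80, "x": 0, "y": 0, "z": 0, "roll": 0},
    {"gripper": 80, "x": 0, "y": 0, "z": 0, "roll": 0},
    {"gripper": 80, "x": 0, "y": 0, "z": 0, "roll": 0},
  ],
)

```text
time_s: 37.38
eef_pos: [0.4541, 0.1705, 0.2314]
eef_rot: [0.045, 0.957, -0.286, 0.007]
wrist_force: [0.3, 0.7, 0.3]
opening: 0.802
```

Call:
move_arm(
  moves=[
    {"gripper": 80, "x": 0, "y": 0, "z": -2, "roll": 0},
    {"gripper": 80, "x": 0, "y": 0, "z": -4, "roll": 0},
    {"gripper": 80, "x": 0, "y": 0, "z": -5, "roll": 0},
    {"gripper": 80, "x": 0, "y": 0, "z": -5, "roll": 0},
    {"gripper": 80, "x": 0, "y": 0, "z": -5, "roll": 0},
  ],
)

```text
time_s: 38.0
eef_pos: [0.4561, 0.1893, 0.4422]
eef_rot: [0.045, 0.957, -0.286, 0.008]
wrist_force: [1.1, 0.7, -0.0]
opening: 0.801
```

Call:
move_arm(
  moves=[
    {"gripper": 80, "x": -4, "y": 4, "z": -2, "roll": 0},
    {"gripper": 80, "x": -4, "y": 4, "z": -2, "roll": 0},
    {"gripper": 80, "x": -3, "y": 3, "z": 0, "roll": 0},
    {"gripper": 80, "x": 0, "y": 0, "z": 0, "roll": 0},
    {"gripper": 80, "x": 0, "y": 0, "z": 0, "roll": 0},
  ],
)

```text
time_s: 38.62
eef_pos: [0.3048, 0.1616, 0.4852]
eef_rot: [0.044, 0.957, -0.287, 0.008]
wrist_force: [0.7, 0.2, -0.1]
opening: 0.8
```

```bash
python3 - <<'E'
from h import *
st()
a,_=cam('top','t7'); b,_=cam('side','s7')
cv2.imwrite('pics/c7.png',np.hstack([cv2.resize(a[60:290,200:480],(400,330)),cv2.resize(b[110:310,230:480],(400,330))]))
E
```

```text
t 38.62 q [ 0.18 -0.43  1.99 -0.09  1.6   0.76] p [0.305 0.162 0.485] az 28 r 0.345 F [ 0.7  0.2 -0.1] op 0.8
tx [ 0.836 -0.548  0.041] tz [-0.01  -0.089 -0.996] tilt 5.2
```

View pics/c7.png

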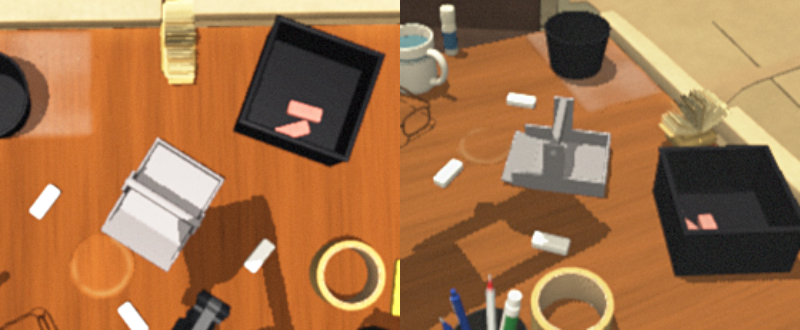

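The last view shows the empty tray upright on the desk at (163,205), both pink erasers in the square bin, and the gripper clear of everything. I'll hand in.

```bash
python3 -c "
from bench import ctrl
print(ctrl.hand_in())"
```

```text
the job is handed in; nothing more can be done
None
```

The job is done and handed in: both erasers are in the square black bin, and the empty tray is back upright on the desk, released.

- **How it was done:** I pinched the tray by its bar. The moves offer no tilt, so I tilted the tool to about 52° by pushing against the arm's reach limits, with the erasers held in the tray's low back corner. Over the bin I rolled the lip down and both erasers slid out. I then took the tilt out again, set the tray down at its old spot with about 5 N of contact, let go and backed off.
- **Last checks:** At 38.6 s of the 54 s limit, the top and side views show both erasers in the bin, the tray empty and upright, and the gripper open and clear. The white look-alikes were not touched. The highest wrist force I saw was about 14 N, when the grip closed.
- **What disagreed or failed:**
  - An early height estimate of the bar from two nearly parallel views was wrong (41 mm). The wrist and side views gave 83 mm, against 85 mm in the text.
  - My first tilting and untilting attempts stalled, so I used other places for them.
  - The tool still leaned about 5° when I released the tray.

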